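# Snap the controller board onto its standoffs

### The job

Lay the green controller board (finned heatsink upwards) over the four barbed snap pins of the grey test fixture and press it home, one pin after the other, until all four barbs have snapped over it and it stays down by itself at every pin. Let the feel of each push guide you: push firmly enough to latch each pin, but never lean on the fixture with brute force so that its rubber feet are squashed, and never tip the board steeply. Leave the other things on the bench where they are.

Things in the scene. Friction and masses are not known exactly. Their poses are not given: they have to be found in the camera images.
- board: loose green circuit board, 170 (x) x 120 (y) x 4 mm, about 0.28 kg, flat on the bench; origin at the centre of its underside, x along the long side, z up. Four round 14 mm holes at x +-68, y +-43 mm (same after half a turn: either way round fits). Low parts, up to 15 mm above the underside, at the middle of each edge: |x|<18 at |y| 45..55, and |y|<19 at |x| 69..83
- heatsink (a point): top centre of the black finned heatsink fixed on the middle of the board, the place to grip it: 38 x 38 mm, square with the board; its top is 24 mm above the board's underside, and fingers find it solid from 8 to 24 mm
- deck: grey metal deck of the fixture, 200 (x) x 150 (y) x 12 mm, cannot slide; origin at the centre of its underside, 16 mm above the bench, x along the long side. On soft rubber feet: pushed down it gives from about 5 N, 1 mm per 3.5 N more, and springs back; 9 mm is too much. Four black snap pins at x +-68, y +-43 mm. A board just laid on the barbs has its underside 35 mm above this origin
- pin0 (a point): one snap pin, at x +68, y +43 mm in the deck's frame; this point is its axis 26 mm above the deck's underside. All alike: a 12 mm core, straight to 6 mm above this point, then tapering to a 5 mm nose at 16 mm; spring barbs on its +y and -y sides, 18 mm across at their lower edge, 6 mm up
- pin1 (a point): one snap pin, at x +68, y -43 mm in the deck's frame; this point is its axis 26 mm above the deck's underside; like pin0. Round each pin stands a spring sleeve, 19 mm wide, top 4.5 mm above this point, which lifts the board: latched, the board is held up under the barbs, its underside 2 mm above this point; not latched it stands 4.5 mm or higher
- pin2 (a point): one snap pin, at x -68, y +43 mm in the deck's frame; this point is its axis 26 mm above the deck's underside; like pin0
- pin3 (a point): one snap pin, at x -68, y -43 mm in the deck's frame; this point is its axis 26 mm above the deck's underside; like pin0
- push0 (a point): bare flat place on the board's top beside hole0, at x +44, y +43 mm, 4 mm above the board's underside; free for 24 x 30 mm (x, y). Pushed down here the hole slips over the barbs with 8 to 12 N (friction varies) and eases, but the sleeve spring still lifts the board; it latches only at 12 to 18 N. The deck sinks meanwhile, so the depth alone tells little
- push1 (a point): bare flat place on the board's top beside hole1, at x +44, y -43 mm, 4 mm above the board's underside; free for 24 x 30 mm (x, y)
- push2 (a point): bare flat place on the board's top beside hole2, at x -44, y +43 mm, 4 mm above the board's underside; free for 24 x 30 mm (x, y)
- push3 (a point): bare flat place on the board's top beside hole3, at x -44, y -43 mm, 4 mm above the board's underside; free for 24 x 30 mm (x, y)
- hole0 (a point): centre of one hole on the underside of the board, at x +68, y +43 mm in the board's frame
- hole1 (a point): centre of one hole on the underside of the board, at x +68, y -43 mm in the board's frame
- hole2 (a point): centre of one hole on the underside of the board, at x -68, y +43 mm in the board's frame
- hole3 (a point): centre of one hole on the underside of the board, at x -68, y -43 mm in the board's frame
- driver_a: bystander, loose, not to be disturbed: slim screwdriver with a blue handle, 111 mm long, 10 mm thick, lying between the board and the fixture; origin under its centre
- dish: bystander, loose, not to be disturbed: round steel screw dish, 72 mm across, 16 mm high; origin under its centre
- jar: bystander, loose, not to be disturbed: white jar with a lid, 47 mm across, 44 mm high; origin under its centre
- solder: bystander, loose, not to be disturbed: spool of solder, 66 mm across, 46 mm high; origin under its centre

How it is judged:
By the outcome, as a careful person would: the job done as asked, in the order asked, and still so for the second after the job is handed in, with the robot touching nothing.
It also fails if it takes over 58 s, if anything falls off the work surface, if the arm or the gripper's body presses on something with over 40 N, if the wrist force passes 120 N, or if a joint passes its speed limit or range.

### The arm

A 7-joint arm with a two-finger parallel gripper is mounted at the origin on a cart in front of the work surface, level with it; the furniture and walls round the work are solid. World frame = base frame: x ahead of the robot, y to its left, z up, the work surface at z = 0. Lengths are in m, angles in rad, forces in N, time in s.
With the tool pointing down it reaches from about 0.35 to 0.9 m from the base axis. Payload 7.2 kg.
Tool frame: the origin (TCP) lies midway between the tips of the shut fingers; the grasp point (between the pads) lies 19 mm behind it; z points along the fingers, y is the line along which they close (so a half turn about z gives the same grasp; the last joint's range is limited). The gripper opens to 88 mm and grips with 3 to 60 N. Pads are 20 mm wide; open, the fingers measure 115 mm over their backs; the gripper's body (75 mm by 178 mm) begins 61 mm behind the grasp point.
Start: joints at [-1.234, 0.411, -0.013, 1.596, 0.006, 1.134, -0.082], TCP at [0.246, 0.574, 0.223] pointing down, gripper open.
Joint ranges: [-2.95, 2.95], [-0.29, 1.99], [-1.47, 1.44], [0.14, 2.54], [-1.03, 4.17], [0.13, 1.85], [-2.86, 2.86]. Speed limits (rad/s): [2.39, 2.39, 3.01, 3.01, 3.14, 3.14, 3.14].

### API

Orientations are given as a unit quaternion [x, y, z, w].
In Python, from station import read_state, get_image, get_calibration, sign_off gives the robot as it stands. The module is installed in compiled form; this text tells all that it offers.
- The arm moves only by the tool send_rows, never from a script. Its argument "commands" is a list of rows, each an object with "angular": the turn, a rotation vector about the tool's x, y, z in degrees, a list of three; "travel": the shift along the tool's x, y, z in cm, a list of three; "grip": the opening, from 0 (shut) to 1 (fully open). In form: [{"angular": [rx, ry, rz], "travel": [x, y, z], "grip": grip}, ...]. A call has 1 to 5 rows; each row shifts and turns the commanded pose from where the row before left it, along the tool's axes as they then stand; what a row does not reach is not made up. A row lasts 1/8 s, in which the tool goes at most 62.5 mm and 10.7 degrees, less where a joint would pass 70% of its speed; a pose out of reach is approached as far as the arm can. A call is refused whole if a number of a shift passes 6.25 or a number of a turn 10.7, either way. A call with a gripper value outside its range is refused whole. The fingers move at their own pace and stop on an object; "newtons" is the grip in N (left out, the last holds). Time passes only in rows, so rows that do not move let the fingers close. It gives the time, the measured TCP pose, the force, the opening and the grip force at its end, in the units of the state.
- read_state(): the state, without advancing time (a new reading comes with each control period).
- get_image(name): name is "scene" or "top" or "wrist"; returns the picture (480x640x3 uint8, red, green, blue); there is no depth.
- get_calibration(name): a dict with "fx", "fy", "cx", "cy" (pixels), "rvec" (rotation vector, rad) and "tvec" (3), from world to camera coordinates, as OpenCV has them. Camera axes: x right, y down, z forward; pixel columns grow to the right and rows downward; lengths in m; the calibration is good to about 2 mm. A picture is of the moment at which its call begins: read the wrist's pose just before it. get_calibration takes no time and is no camera call; for the wrist camera it gives the pose at the moment of the call.
- sign_off(): hands the job in; it is judged then, once.
The state is a dict: "time": time; "qpos": joint angles; "joint_velocities": joint speeds; "effort": joint torques, N m; "eef_pos": TCP position; "tool_rot": TCP orientation; "contact_force": force on the tool from outside, world axes, zero at the start; "wrist_torque": the same for the moment, N m; "finger_gap": opening from 0.0 (shut) to 1.0 (fully open); "grip_force": force on a finger pad.
Only numpy, scipy, OpenCV 4.12 (cv2) and the standard library are available. Lean on these libraries where they do the work, as an engineer would, in place of code of your own. Each camera call takes 0.05 s, during which the arm holds its last target. There are 200 camera calls.

## Working session

There is one attempt and no reset: what is moved stays moved. The work goes in short steps, Python scripts to look and compute and a tool call to move; the robot and the scene stay as the last step left them, time stands still between calls to the robot, and variables do not carry over. Pictures are saved under pics/ and viewed, at most 10 in all, crops included, and the job is handed in when it is done.

Besides the shell and the picture viewer there is one more tool, called after "Call:" by a JSON object that holds its "name" and its "arguments". send_rows: Moves the arm, as the interface text tells. Its arguments: {"type":"object","properties":{"commands":{"type":"array","items":{"type":"object","properties":{"angular":{"type":"array","items":{"type":"number"}},"travel":{"type":"array","items":{"type":"number"}},"grip":{"type":"number"}}}},"newtons":{"type":"number"}},"required":["commands"]}

```bash
mkdir -p pics; python3 - <<'E'
from station import *
import cv2,numpy as np
for n in("top","scene"):
    cv2.imwrite(f"pics/{n}0.png",get_image(n)[:,:,::-1]); 
    c=get_calibration(n);R=cv2.Rodrigues(np.array(c["rvec"]))[0];print(n,c["fx"],c["cx"],c["cy"],-R.T@np.array(c["tvec"]))
s=read_state();print(s)
E
```

```text
top 562.1657064955376 324.36264743017153 241.18837217274 [ 0.41074566 -0.13660615  1.29852437]
scene 458.29492562412725 317.65647781693195 233.0784033949847 [ 0.12620947 -0.72610488  0.72740724]
{'time': 0.1, 'qpos': array([-1.23418341,  0.41182555, -0.01270274,  1.59697093,  0.00561517,
        1.13428961, -0.08218357]), 'joint_velocities': array([-0.00045317, -0.00075174,  0.00012749, -0.00318549,  0.00024091,
       -0.0008298 ,  0.00200021]), 'effort': array([ 2.94333455e-03, -5.89098430e+01,  6.44008778e-01, -2.91715103e+01,
       -5.37873397e-02,  1.43577618e-02,  1.07255598e-04]), 'eef_pos': array([0.24601825, 0.57404203, 0.22188538]), 'tool_rot': array([ 2.01008276e-01,  9.79589272e-01, -7.23669126e-04, -8.71014455e-05]), 'contact_force': array([ 0.01402709,  0.58666397, -0.00167022]), 'wrist_torque': array([-0.01922987,  0.00871044,  0.0113519 ]), 'grip_force': 0.0, 'finger_gap': 1.0030267852553394}
```

View pics/top0.png

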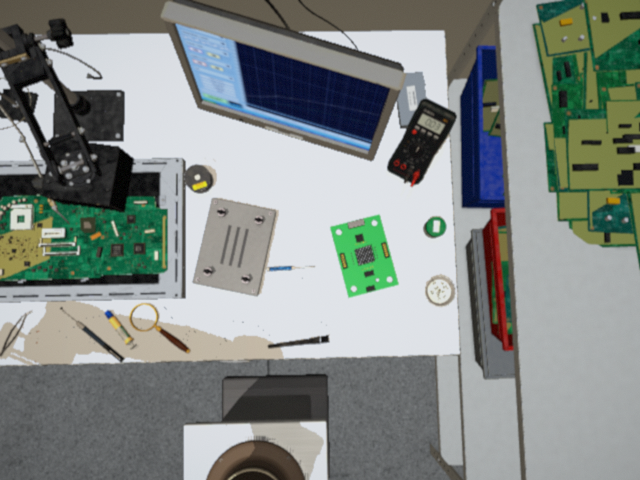

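View pics/scene0.png

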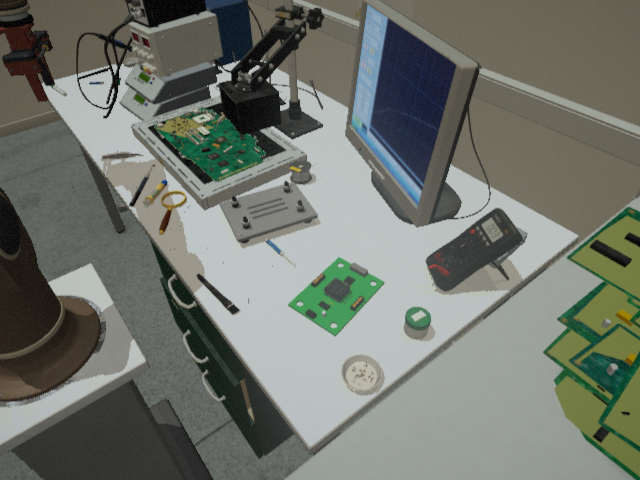

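```bash
cat > h.py <<'E'
from station import *
import cv2,numpy as np
from scipy.spatial.transform import Rotation as Ro
def ray(n,px,z,c=None):
    c=c or get_calibration(n);R=cv2.Rodrigues(np.array(c["rvec"]))[0];o=-R.T@np.array(c["tvec"]).ravel()
    px=np.atleast_2d(px).astype(float);d=np.c_[(px[:,0]-c["cx"])/c["fx"],(px[:,1]-c["cy"])/c["fy"],np.ones(len(px))]@R
    return o+d*((z-o[2])/d[:,2])[:,None]
def proj(P,c):
    K=np.array([[c["fx"],0,c["cx"]],[0,c["fy"],c["cy"]],[0,0,1]]);return cv2.projectPoints(np.atleast_2d(P).astype(float),np.array(c["rvec"],float),np.array(c["tvec"],float),K,None)[0][:,0]
def rel(pos,yaw):
    """travel cm in tool axes to reach world pos with tool y at yaw (tool down); remaining turn about tool z, deg"""
    s=read_state();R=Ro.from_quat(s["tool_rot"]);d=R.inv().apply(np.array(pos)-s["eef_pos"])*100
    y=R.as_matrix()[:,1];a=np.degrees(np.arctan2(y[1],y[0]));t=(a-np.degrees(yaw)+90)%180-90
    print("pos",s["eef_pos"].round(4),"yaw",a.round(2),"tilt",R.as_matrix()[:2,2].round(4),"travel",d.round(3),"turn z",round(t,2),"t",round(s["time"],2),"q6",round(s["qpos"][6],2))
E
python3 - <<'E'
from h import *
im=cv2.imread("pics/top0.png");hsv=cv2.cvtColor(im,cv2.COLOR_BGR2HSV)
def rect(m,z,box):
    k=np.zeros_like(m);x0,y0,x1,y1=box;k[y0:y1,x0:x1]=m[y0:y1,x0:x1]
    k=cv2.morphologyEx(k,cv2.MORPH_OPEN,np.ones((3,3)))
    cs=max(cv2.findContours(k,0,1)[0],key=cv2.contourArea)
    w=ray("top",cs[:,0]+0.,z)[:,:2]
    print(cv2.boundingRect(cs),cv2.minAreaRect((w*1000).astype(np.float32)))
rect(cv2.inRange(hsv,(45,120,80),(75,255,255)),.004,(320,200,410,310))
print(im[250,205],im[215,240],im[250,300])
rect(cv2.inRange(im,(90,90,90),(190,190,190)),.028,(185,190,285,305))
E
```

```text
(331, 216, 66, 80) ((519.3128662109375, -256.5194091796875), (166.10693359375, 116.6212158203125), 13.29086685180664)
[148 156 159] [153 160 165] [232 227 224]
(193, 198, 84, 98) ((544.1505126953125, 35.84403991699219), (155.98397827148438, 202.09996032714844), 77.16712188720703)
```

```bash
python3 - <<'E'
from h import *
c=get_calibration("wrist");R=cv2.Rodrigues(np.array(c["rvec"]))[0];o=-R.T@np.array(c["tvec"]).ravel()
s=read_state();T=Ro.from_quat(s["tool_rot"])
print(c["fx"],"cam in tool",T.inv().apply(o-s["eef_pos"]),"cam z in tool",T.inv().apply(R[2]),"cam x",T.inv().apply(R[0]))
rel((.45,.036,.25),np.radians(77.2))
E
```

```text
355.05584782773315 cam in tool [ 0.07606227  0.00028701 -0.1615902 ] cam z in tool [-2.74207980e-01  1.33034107e-04  9.61670404e-01] cam x [1.05286902e-03 9.99999433e-01 1.61875685e-04]
pos [0.246  0.574  0.2219] yaw 66.81 tilt [-0.0005 -0.0014] travel [-39.939 -41.427  -2.746] turn z -10.39 t 0.1 q6 -0.08
```

Call:
{"name": "send_rows", "arguments": {"commands": [{"travel": [-3.88, -4.22, -0.47], "angular": [0, 0, 0], "grip": 1}, {"travel": [-3.88, -4.22, -0.47], "angular": [0, 0, 0], "grip": 1}, {"travel": [-3.88, -4.22, -0.47], "angular": [0, 0, 0], "grip": 1}, {"travel": [-3.88, -4.22, -0.47], "angular": [0, 0, 0], "grip": 1}, {"travel": [-3.88, -4.22, -0.47], "angular": [0, 0, 0], "grip": 1}]}}

```text
time: 0.72
eef_pos: [0.3417, 0.3022, 0.2461]
tool_rot: [0.201, 0.98, -0.0, -0.0]
contact_force: [1.6, -0.3, 0.6]
finger_gap: 1.001
grip_force: 0.0
```

```bash
python3 - <<'E'
from h import *
rel((.515,.036,.25),np.radians(77.2))
E
```

```text
pos [0.3417 0.3022 0.2461] yaw 66.81 tilt [-0.0001 -0.0001] travel [-26.412 -17.64   -0.385] turn z -10.39 t 0.72 q6 0.35
```

Call:
{"name": "send_rows", "arguments": {"commands": [{"travel": [-4.4, -2.94, -0.06], "angular": [0, 0, 0], "grip": 1}, {"travel": [-4.4, -2.94, -0.06], "angular": [0, 0, 0], "grip": 1}, {"travel": [-4.4, -2.94, -0.06], "angular": [0, 0, 0], "grip": 1}, {"travel": [-4.4, -2.94, -0.06], "angular": [0, 0, 0], "grip": 1}, {"travel": [-4.4, -2.94, -0.06], "angular": [0, 0, 0], "grip": 1}]}}

```text
time: 1.35
eef_pos: [0.4863, 0.0809, 0.2491]
tool_rot: [0.201, 0.98, 0.0, -0.0]
contact_force: [1.0, 0.4, -0.3]
finger_gap: 0.998
grip_force: 0.0
```

Call:
{"name": "send_rows", "arguments": {"commands": [{"travel": [-4.0, -2.6, -0.06], "angular": [0, 0, -10.4], "grip": 1}, {"travel": [0, 0, 0], "angular": [0, 0, 0], "grip": 1}, {"travel": [0, 0, 0], "angular": [0, 0, 0], "grip": 1}]}}

```text
time: 1.72
eef_pos: [0.5106, 0.045, 0.2493]
tool_rot: [0.116, 0.993, 0.0, -0.001]
contact_force: [-0.3, 0.5, -0.2]
finger_gap: 1.002
grip_force: 0.0
```

```bash
python3 - <<'E'
from h import *
import json
rel((.515,.036,.25),np.radians(77.2))
c=get_calibration("wrist");cv2.imwrite("pics/w1.png",get_image("wrist")[:,:,::-1])
import pickle;pickle.dump(c,open("c1.pkl","wb"))
E
```

```text
pos [0.5106 0.045  0.2493] yaw 76.65 tilt [-0.0012  0.0002] travel [-0.631 -0.772 -0.071] turn z -0.55 t 1.73 q6 1.24
```

View pics/w1.png

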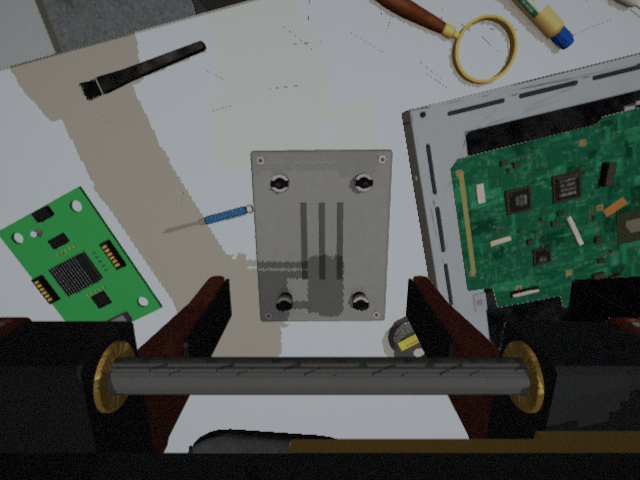

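```bash
python3 - <<'E'
from h import *
import pickle
c=pickle.load(open("c1.pkl","rb"));im=cv2.imread("pics/w1.png")
p=[cv2.resize(im[y-18:y+19,x-18:x+19],(296,296),interpolation=cv2.INTER_CUBIC) for x,y in((279,183),(364,182),(284,301),(361,301))]
cv2.imwrite("pics/w1p.png",np.vstack([np.hstack(p[:2]),np.hstack(p[2:])]))
from scipy.optimize import least_squares
cor=np.array([(251,151),(392,150),(385,320),(261,321)],float)
g=cv2.cvtColor(im,cv2.COLOR_BGR2GRAY)
cor=cv2.cornerSubPix(g,cor.astype(np.float32)[:,None],(4,4),(-1,-1),(3,50,.01))[:,0];print(cor)
L=np.array([(-.1,-.075),(-.1,.075),(.1,.075),(.1,-.075)])
# image up = -x ; image left = -y
def w(p,l,z):
    a,b=np.cos(p[2]),np.sin(p[2]);return np.c_[p[0]+a*l[:,0]-b*l[:,1],p[1]+b*l[:,0]+a*l[:,1],np.full(len(l),z)]
r=least_squares(lambda p:(proj(w(p,L,.028),c)-cor).ravel(),[.544,.036,-.224]);print(r.x,np.degrees(r.x[2]),r.fun)
P=np.array([(-.068,-.043),(-.068,.043),(.068,-.043),(.068,.043)])
for z in(.0465,.058):print(z,proj(w(r.x,P,z),c).round(1).tolist())
E
```

```text
Traceback (most recent call last):
cv2.error: OpenCV(4.12.0) :-1: error: (-5:Bad argument) in function 'cornerSubPix'
> Overload resolution failed:
>  - Layout of the output array corners is incompatible with cv::Mat
>  - Expected Ptr<cv::UMat> for argument 'corners'
```

View pics/w1p.png

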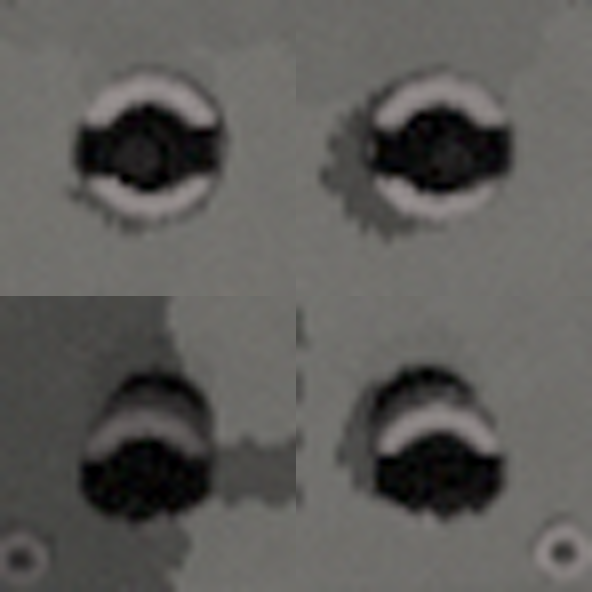

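```bash
cat >> h.py <<'E'
from scipy.optimize import least_squares
import pickle
def w(p,l,z):
    l=np.array(l,float);a,b=np.cos(p[2]),np.sin(p[2]);return np.c_[p[0]+a*l[:,0]-b*l[:,1],p[1]+b*l[:,0]+a*l[:,1],np.full(len(l),z)]
def fit(L,z,px,c,p0):
    r=least_squares(lambda p:(proj(w(p,L,z),c)-px).ravel(),p0);print("fit",r.x.round(4),np.degrees(r.x[2]).round(2),r.fun.round(1));return r.x
def quad(mask,box):
    k=np.zeros_like(mask);x0,y0,x1,y1=box;k[y0:y1,x0:x1]=mask[y0:y1,x0:x1]
    k=cv2.morphologyEx(cv2.morphologyEx(k,cv2.MORPH_OPEN,np.ones((3,3))),cv2.MORPH_CLOSE,np.ones((9,9)))
    h=cv2.convexHull(max(cv2.findContours(k,0,1)[0],key=cv2.contourArea))
    e=h
    for s in np.arange(1,25,.5):
        e=cv2.approxPolyDP(h,s,True)
        if len(e)==4:break
    e=e[:,0].astype(float);h=k  # refine: line fit per side
    ct=max(cv2.findContours(k,0,1)[0],key=cv2.contourArea)[:,0].astype(float);ls=[]
    for i in range(4):
        a,b=e[i],e[(i+1)%4];d=(b-a)/np.linalg.norm(b-a);n=np.array([-d[1],d[0]]);u=(ct-a)@d;v=(ct-a)@n
        s=ct[(abs(v)<2.5)&(u>8)&(u<np.linalg.norm(b-a)-8)];l=cv2.fitLine(s.astype(np.float32),cv2.DIST_HUBER,0,.01,.01).ravel()
        ls.append(np.cross([*l[2:],1],[l[2]+l[0],l[3]+l[1],1]))
    q=[np.cross(ls[i-1],ls[i]) for i in range(4)];return np.array([x[:2]/x[2] for x in q])
E
python3 - <<'E'
from h import *
c=pickle.load(open("c1.pkl","rb"));im=cv2.imread("pics/w1.png")
hsv=cv2.cvtColor(im,cv2.COLOR_BGR2HSV)
m=cv2.inRange(im,(0,0,0),(140,140,140));m=m
q=quad(m,(235,135,405,335));print(q)
o=np.array([(251,151),(392,150),(385,320),(261,321)]);q=np.array([q[np.argmin(np.linalg.norm(q-x,axis=1))] for x in o])
L=[(-.1,-.075),(-.1,.075),(.1,.075),(.1,-.075)]
p=fit(L,.028,q,c,[.544,.036,-.224]);P=[(-.068,-.043),(-.068,.043),(.068,-.043),(.068,.043)]
for z in(.0465,.058):print(z,proj(w(p,P,z),c).round(1).tolist())
p=fit(P[:2],.0465,np.array([(279.25,182.6),(363.6,181.6)]),c,p)
p=fit(P[:2],.058,np.array([(278.75,183.5),(364.1,182.25)]),c,p)
E
```

```text
[[391.80426926 148.66076113]
 [384.06423075 317.90753503]
 [232.88108836 336.28431098]
 [252.5047329  150.25501511]]
fit [ 0.545   0.0342 -0.2584] -14.8 [ -6.3  -0.4  -2.4   5.1  -8.1   7.1  18.1 -14.3]
0.0465 [[274.9, 183.5], [359.1, 185.8], [275.7, 305.2], [352.1, 307.0]]
0.058 [[273.6, 184.9], [360.4, 187.2], [274.5, 309.9], [353.1, 311.8]]
fit [ 0.5441  0.0416 -0.22  ] -12.61 [-0.  0.  0.  0.]
fit [ 0.5436  0.0418 -0.2173] -12.45 [-0.9  0.   0.9  0. ]
```

```bash
python3 - <<'E'
from h import *
c=pickle.load(open("c1.pkl","rb"))
q=np.array([(251.3,150.5),(391.8,149.5),(385,320),(260.7,321)])
L=[(-.1,-.075),(-.1,.075),(.1,.075),(.1,-.075)]
p=fit(L,.028,q,c,[.544,.036,-.224]);P=[(-.068,-.043),(-.068,.043),(.068,-.043),(.068,.043)]
for z in(.0465,.048,.058):print(z,proj(w(p,P,z),c).round(1).tolist())
im=cv2.imread("pics/top0.png");ct=get_calibration("top")
for z,nm in((.028,"deck"),):print(nm,proj(w(p,L,z),ct).round(1).tolist())
print(ray("wrist",[(70,272)],.024,c))
b=(.5193,-.2565)
rel((b[0]-.03,b[1],.2),np.radians(77.2))
E
```

```text
fit [ 0.5442  0.042  -0.2224] -12.74 [-1.5 -0.5  1.6 -0.9  0.3  1.1 -0.5  1.1]
0.0465 [[279.8, 182.5], [364.2, 181.7], [284.5, 304.4], [361.0, 303.7]]
0.048 [[279.6, 182.7], [364.3, 181.9], [284.4, 305.0], [361.2, 304.3]]
0.058 [[278.6, 183.9], [365.6, 183.1], [283.5, 309.1], [362.3, 308.4]]
deck [[255.9, 296.1], [190.4, 282.8], [210.2, 196.8], [274.5, 209.9]]
[[ 0.51408938 -0.25183632  0.024     ]]
pos [0.5106 0.0456 0.2494] yaw 76.74 tilt [-0.0009  0.0004] travel [ -4.864 -29.889   4.93 ] turn z -0.46 t 1.77 q6 1.24
```

Call:
{"name": "send_rows", "arguments": {"commands": [{"travel": [-1.11, -4.93, 1.0], "angular": [0, 0, 0], "grip": 1}, {"travel": [-1.11, -4.93, 1.0], "angular": [0, 0, 0], "grip": 1}, {"travel": [-1.11, -4.93, 1.0], "angular": [0, 0, 0], "grip": 1}, {"travel": [-1.11, -4.93, 1.0], "angular": [0, 0, 0], "grip": 1}, {"travel": [-1.11, -4.93, 1.0], "angular": [0, 0, 10.5], "grip": 0.8}]}}

```text
time: 2.4
eef_pos: [0.509, -0.2078, 0.1996]
tool_rot: [0.207, 0.978, 0.001, 0.0]
contact_force: [0.2, 0.5, -0.1]
finger_gap: 0.924
grip_force: 0.0
```

Call:
{"name": "send_rows", "arguments": {"commands": [{"travel": [0, 0, 0], "angular": [0, 0, 10.5], "grip": 0.7}, {"travel": [0, 0, 0], "angular": [0, 0, 10.5], "grip": 0.7}, {"travel": [0, 0, 0], "angular": [0, 0, 10.5], "grip": 0.7}, {"travel": [0, 0, 0], "angular": [0, 0, 10.5], "grip": 0.7}, {"travel": [0, 0, 0], "angular": [0, 0, 10.5], "grip": 0.7}]}}

```text
time: 3.02
eef_pos: [0.5091, -0.2062, 0.1996]
tool_rot: [0.619, 0.785, 0.0, -0.0]
contact_force: [0.5, -0.7, 0.6]
finger_gap: 0.696
grip_force: 0.0
```

Call:
{"name": "send_rows", "arguments": {"commands": [{"travel": [0, 0, 0], "angular": [0, 0, 0], "grip": 0.7}, {"travel": [0, 0, 0], "angular": [0, 0, 0], "grip": 0.7}]}}

```text
time: 3.28
eef_pos: [0.509, -0.2071, 0.1997]
tool_rot: [0.615, 0.788, 0.0, -0.0]
contact_force: [0.1, -0.8, -0.2]
finger_gap: 0.7
grip_force: 0.0
```

```bash
python3 - <<'E'
from h import *
c=get_calibration("wrist");im=get_image("wrist")[:,:,::-1].copy();cv2.imwrite("pics/w2.png",im);pickle.dump(c,open("c2.pkl","wb"))
rel((.5193,-.2565,.05),np.radians(13.3))
m=cv2.inRange(cv2.cvtColor(im,cv2.COLOR_BGR2HSV),(45,120,80),(75,255,255))
try:print(quad(m,(0,0,640,330)))
except Exception as e:print(e)
E
```

```text
pos [ 0.5089 -0.2074  0.1997] yaw 14.0 tilt [0.     0.0004] travel [-5.016 -0.184 14.968] turn z 0.7 t 3.33 q6 0.81
[[402.52809443 207.29465085]
 [367.6635981  311.        ]
 [263.72202227 311.        ]
 [234.14700264 238.80761993]]
```

View pics/w2.png

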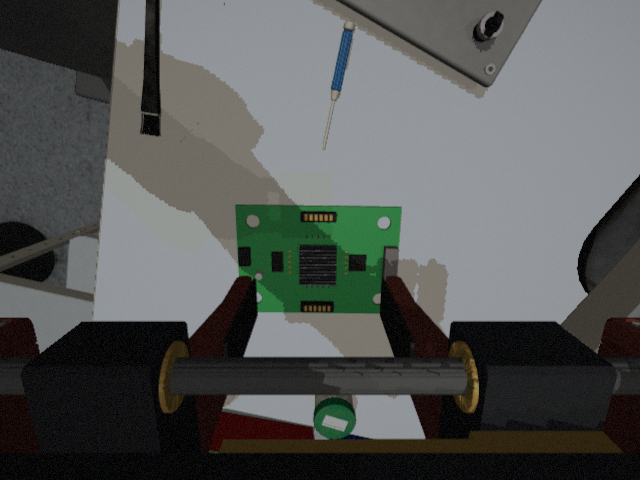

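```bash
python3 - <<'E'
from h import *
c=pickle.load(open("c2.pkl","rb"));im=cv2.imread("pics/w2.png")
hsv=cv2.cvtColor(im,cv2.COLOR_BGR2HSV);g=cv2.inRange(hsv,(45,120,80),(75,255,255))
H=[]
for x,y in((252,221),(383,223)):
    k=255-g[y-11:y+12,x-11:x+12];n,l,s,ce=cv2.connectedComponentsWithStats(k);i=l[11,11];H.append(ce[i]+[x-11,y-11]);print(s[i],H[-1])
L=[(-.068,.043),(.068,.043)];p0=[.519,-.2565,.24]
p=fit(L,.003,np.array(H),c,p0)
L2=L+[(-.085,.06),(.085,.06)];p=fit(L2,.0035,np.vstack([H,[(236,205),(401,207)]]),c,p0)
C=[(-.019,.019),(.019,.019),(.019,-.019),(-.019,-.019)];print("pred heatsink",proj(w(p,C,.024),c).round(1).tolist(),proj(w(p,[(.068,-.043),(0,-.06)],.004),c).round(1).tolist())
k=cv2.resize(im[195:320,225:410],None,fx=4,fy=4,interpolation=cv2.INTER_CUBIC);cv2.imwrite("pics/w2c.png",k)
rel((p[0],p[1],.0055),p[2])
E
```

```text
[  0   0  23  23 524] [251.93129771 220.94274809]
[  5   4  14  14 155] [383.37419355 222.40645161]
fit [ 0.5192 -0.2546  0.235 ] 13.47 [-0.1  0.   0.1  0. ]
fit [ 0.5196 -0.2547  0.234 ] 13.41 [ 0.2  0.3  0.5  0.4 -1.2 -0.3  0.6 -0.2]
pred heatsink [[298.6, 249.9], [336.8, 250.4], [335.8, 285.8], [298.7, 285.4]] [[379.0, 299.4], [316.9, 312.7]]
pos [ 0.5089 -0.2074  0.1997] yaw 14.0 tilt [0.     0.0004] travel [-4.854 -0.114 19.418] turn z 0.59 t 3.33 q6 0.81
```

View pics/w2c.png

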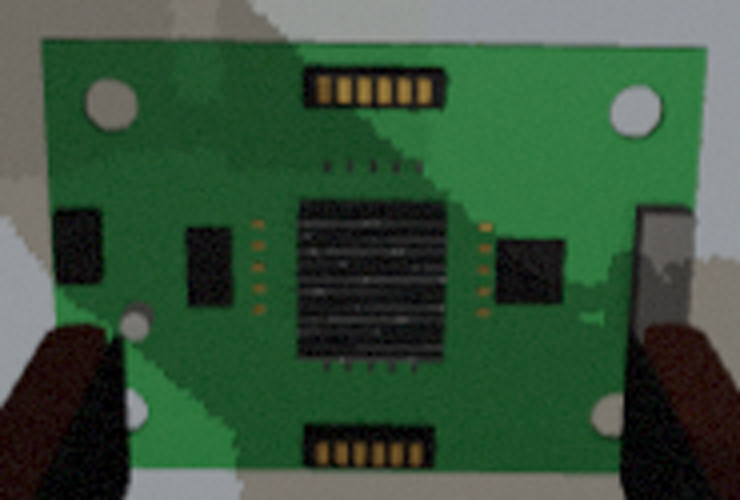

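Call:
{"name": "send_rows", "arguments": {"commands": [{"travel": [-2.43, -0.06, 4.0], "angular": [0, 0, 0], "grip": 0.62}, {"travel": [-2.42, -0.05, 4.0], "angular": [0, 0, 0.6], "grip": 0.62}, {"travel": [0, 0, 4.5], "angular": [0, 0, 0], "grip": 0.62}, {"travel": [0, 0, 2.0], "angular": [0, 0, 0], "grip": 0.62}, {"travel": [0, 0, 0], "angular": [0, 0, 0], "grip": 0.62}]}}

```text
time: 3.95
eef_pos: [0.5187, -0.2551, 0.054]
tool_rot: [0.621, 0.784, -0.0, -0.001]
contact_force: [-0.7, 0.2, 0.5]
finger_gap: 0.621
grip_force: 0.0
```

```bash
python3 - <<'E'
from h import *
rel((.5195,-.2546,.007),.234)
E
```

```text
pos [ 0.5187 -0.2551  0.054 ] yaw 13.23 tilt [-0.002   0.0009] travel [0.022 0.093 4.7  ] turn z -0.18 t 3.95 q6 1.02
```

Call:
{"name": "send_rows", "arguments": {"commands": [{"travel": [0.02, 0.09, 2.4], "angular": [0, 0, -0.2], "grip": 0.62}, {"travel": [0, 0, 2.3], "angular": [0, 0, 0], "grip": 0.62}, {"travel": [0, 0, 0], "angular": [0, 0, 0], "grip": 0.62}, {"travel": [0, 0, 0], "angular": [0, 0, 0], "grip": 0.4}, {"travel": [0, 0, 0], "angular": [0, 0, 0], "grip": 0.3}], "newtons": 30}}

```text
time: 4.58
eef_pos: [0.5209, -0.2555, 0.0092]
tool_rot: [0.62, 0.785, 0.0, 0.001]
contact_force: [-3.2, -1.3, 3.5]
finger_gap: 0.433
grip_force: 3.0
```

Call:
{"name": "send_rows", "arguments": {"commands": [{"travel": [0, 0, 0], "angular": [0, 0, 0], "grip": 0.3}, {"travel": [0, 0, 0], "angular": [0, 0, 0], "grip": 0.3}, {"travel": [0, 0, 0], "angular": [0, 0, 0], "grip": 0.3}], "newtons": 30}}

```text
time: 4.95
eef_pos: [0.5209, -0.2555, 0.0092]
tool_rot: [0.62, 0.785, 0.0, 0.001]
contact_force: [-1.1, 0.8, 7.4]
finger_gap: 0.427
grip_force: 30.0
```

```bash
python3 - <<'E'
from h import *
s=read_state();print(s["eef_pos"],s["finger_gap"],s["grip_force"],s["contact_force"])
rel((.544,.0418,.15),np.radians(-12.65))
E
```

```text
[ 0.52090255 -0.25553244  0.00917757] 0.42682514168976726 30.004581212997437 [-1.07109977  0.76426381  7.41405347]
pos [ 0.5209 -0.2555  0.0092] yaw 13.38 tilt [ 0.0019 -0.0003] travel [ 28.381   9.152 -14.087] turn z 26.03 t 4.95 q6 1.07
```

Call:
{"name": "send_rows", "arguments": {"commands": [{"travel": [0, 0, -2.0], "angular": [0, 0, 0], "grip": 0.3}, {"travel": [0, 0, -4.0], "angular": [0, 0, 0], "grip": 0.3}, {"travel": [0, 0, -4.0], "angular": [0, 0, 0], "grip": 0.3}, {"travel": [2.0, 0.7, -4.0], "angular": [0, 0, 0], "grip": 0.3}, {"travel": [4.4, 1.4, 0], "angular": [0, 0, 0], "grip": 0.3}], "newtons": 35}}

```text
time: 5.58
eef_pos: [0.5271, -0.1905, 0.1522]
tool_rot: [0.622, 0.783, 0.001, 0.003]
contact_force: [1.1, 0.9, -2.5]
finger_gap: 0.43
grip_force: 35.0
```

Call:
{"name": "send_rows", "arguments": {"commands": [{"travel": [4.8, 1.6, 0], "angular": [0, 0, 0], "grip": 0.3}, {"travel": [4.8, 1.6, 0], "angular": [0, 0, 0], "grip": 0.3}, {"travel": [4.8, 1.6, 0], "angular": [0, 0, 0], "grip": 0.3}, {"travel": [3.0, 1.0, 0], "angular": [0, 0, 8], "grip": 0.3}, {"travel": [0, 0, 0], "angular": [0, 0, 9], "grip": 0.3}]}}

```text
time: 6.2
eef_pos: [0.5419, -0.0018, 0.1486]
tool_rot: [0.729, 0.684, 0.001, -0.001]
contact_force: [-0.9, -0.3, -2.4]
finger_gap: 0.433
grip_force: 35.0
```

Call:
{"name": "send_rows", "arguments": {"commands": [{"travel": [0, 0, 0], "angular": [0, 0, 9], "grip": 0.3}, {"travel": [0, 0, 0], "angular": [0, 0, 0], "grip": 0.3}, {"travel": [0, 0, 0], "angular": [0, 0, 0], "grip": 0.3}]}}

```text
time: 6.58
eef_pos: [0.5419, -0.0053, 0.1482]
tool_rot: [0.78, 0.626, 0.0, -0.0]
contact_force: [0.6, -0.3, -2.5]
finger_gap: 0.429
grip_force: 35.0
```

```bash
python3 - <<'E'
from h import *
s=read_state();print(s["finger_gap"],s["grip_force"],s["contact_force"],s["wrist_torque"])
rel((.544,.0418,.15),np.radians(-12.65))
c=get_calibration("wrist");im=get_image("wrist")[:,:,::-1].copy();cv2.imwrite("pics/w3.png",im);pickle.dump(c,open("c3.pkl","wb"))
E
```

```text
0.4286505165608811 34.99853789806366 [ 0.59874741 -0.29846351 -2.53548121] [-0.07214828  0.08913062  0.0288124 ]
pos [ 0.5419 -0.0053  0.1482] yaw -12.44 tilt [0.0003 0.0003] travel [ 4.65  -0.808 -0.176] turn z 0.21 t 6.58 q6 0.08
```

View pics/w3.png

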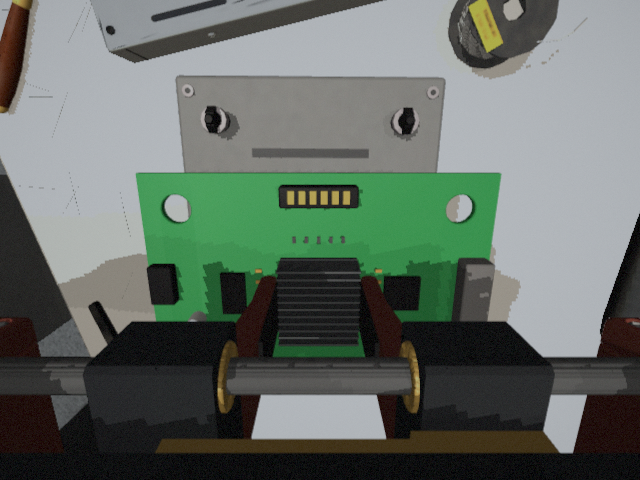

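```bash
python3 - <<'E'
from h import *
c=pickle.load(open("c3.pkl","rb"));im=cv2.imread("pics/w3.png")
g=cv2.inRange(cv2.cvtColor(im,cv2.COLOR_BGR2HSV),(45,120,60),(75,255,255));H=[]
for x,y in((177,208),(459,208)):
    k=255-g[y-22:y+23,x-22:x+23];n,l,s,ce=cv2.connectedComponentsWithStats(k);i=l[22,22];st=s[i];H.append([x-22+st[0]+(st[2]-1)/2,y-22+st[1]+(st[3]-1)/2]);print(st,H[-1],ce[i]+[x-22,y-22])
z=.1482-.0092
b=fit([(-.068,.043),(.068,.043)],z+.004,np.array(H),c,[.54,0,-.22])
b2=fit([(-.085,.06),(.085,.06)],z+.004,np.array([(138,173.5),(500,173)]),c,[.54,0,-.22])
d=fit([(-.1,.075),(.1,.075)],.028,np.array([(177.5,77),(444.5,79.5)]),c,[.54,.04,-.22])
d3=np.array([.5441,.0418,np.radians(-12.65)])
P=[(-.068,.043),(.068,.043)]
print("pred pins",proj(w(d3,P,.0465),c).round(1).tolist(),proj(w(d3,P,.058),c).round(1).tolist(),"deck",proj(w(d3,[(-.1,.075),(.1,.075)],.028),c).round(1).tolist())
p=[cv2.resize(im[120-22:120+23,x-22:x+23],(360,360),interpolation=cv2.INTER_CUBIC) for x in(212,405)]
h=[cv2.resize(im[208-30:208+30,x-30:x+30],(360,360),interpolation=cv2.INTER_CUBIC) for x in(177,459)]
cv2.imwrite("pics/w3p.png",cv2.resize(np.vstack([np.hstack(p),np.hstack(h)]),(600,600)))
E
```

```text
[  7   8  29  29 652] [np.float64(176.0), np.float64(208.0)] [176.48466258 208.01226994]
[  8   8  29  29 631] [np.float64(459.0), np.float64(208.0)] [458.9429477  208.09508716]
fit [ 0.541  -0.0039 -0.2161] -12.38 [-1.3  0.2  1.3  0.1]
fit [ 0.5415 -0.0049 -0.2147] -12.3 [-2.4  0.3  2.4  0.3]
fit [ 0.5447  0.0385 -0.2245] -12.86 [-3.4  0.3  3.5  0.3]
pred pins [[211.6, 118.5], [405.2, 119.5]] [[206.6, 117.5], [409.2, 118.5]] deck [[171.5, 73.3], [446.3, 74.7]]
```

View pics/w3p.png

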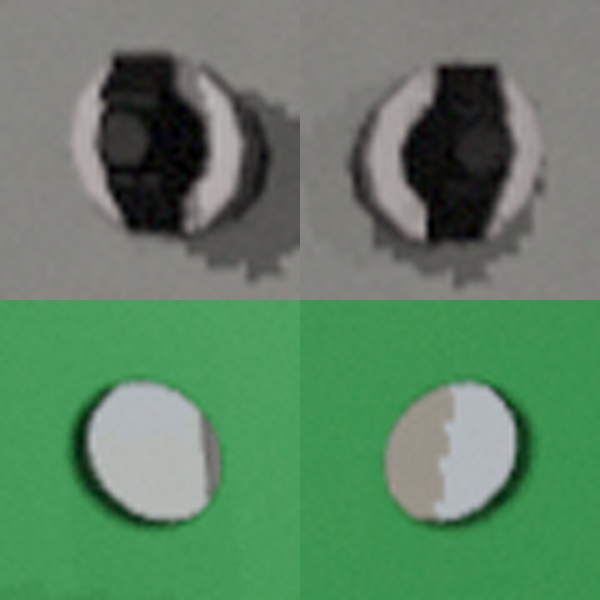

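```bash
python3 - <<'E'
from h import *
c=pickle.load(open("c3.pkl","rb"))
P=[(-.068,.043),(.068,.043)]
d=fit(P,.058,np.array([(208.5,118.2),(409.2,119.7)]),c,[.54,.04,-.22])
d2=fit(P,.048,np.array([(211.3,119.),(407.5,120.4)]),c,[.54,.04,-.22])
b=np.array([.541,-.0039,-.2161]);D=(np.array([.5441,.0418,np.radians(-12.65)])+d+d2)/3;print(D)
s=read_state();dy=D[2]-b[2];off=np.array([b[0]-s["eef_pos"][0],b[1]-s["eef_pos"][1]])
yaw=np.arctan2(*Ro.from_quat(s["tool_rot"]).as_matrix()[[1,0],1])
rel((D[0]-off[0],D[1]-off[1],.1),yaw+dy)
E
```

```text
fit [ 0.5445  0.0411 -0.2231] -12.78 [-0.9  0.1  0.9  0.1]
fit [ 0.5446  0.0412 -0.2229] -12.77 [ 0.8 -0.1 -0.8 -0.1]
[ 0.54440857  0.04134046 -0.22223734]
pos [ 0.5419 -0.0054  0.1481] yaw -12.48 tilt [0.0003 0.0004] travel [ 4.489 -0.645  4.815] turn z 0.35 t 6.62 q6 0.08
```

Call:
{"name": "send_rows", "arguments": {"commands": [{"travel": [2.25, -0.32, 1.0], "angular": [0, 0, 0.35], "grip": 0.3}, {"travel": [2.25, -0.32, 1.5], "angular": [0, 0, 0], "grip": 0.3}, {"travel": [0, 0, 2.0], "angular": [0, 0, 0], "grip": 0.3}, {"travel": [0, 0, 1.8], "angular": [0, 0, 0], "grip": 0.3}, {"travel": [0, 0, 0], "angular": [0, 0, 0], "grip": 0.3}]}}

```text
time: 7.25
eef_pos: [0.5444, 0.0403, 0.0829]
tool_rot: [0.782, 0.623, -0.002, -0.001]
contact_force: [-0.1, -0.3, -2.1]
finger_gap: 0.432
grip_force: 35.0
```

```bash
python3 - <<'E'
from h import *
rel((.5453,.0398,.0602),np.radians(-12.83))
E
```

```text
pos [0.5444 0.0403 0.0829] yaw -12.95 tilt [-0.0033 -0.001 ] travel [-0.025  0.105  2.268] turn z -0.12 t 7.25 q6 0.06
```

Call:
{"name": "send_rows", "arguments": {"commands": [{"travel": [0, 0, 0.8], "angular": [0, 0, 0], "grip": 0.3}, {"travel": [0, 0, 0], "angular": [0, 0, 0], "grip": 0.3}, {"travel": [0, 0, 0], "angular": [0, 0, 0], "grip": 0.3}]}}

```text
time: 7.62
eef_pos: [0.546, 0.0399, 0.0771]
tool_rot: [0.783, 0.623, 0.0, 0.0]
contact_force: [0.6, 0.3, -2.5]
finger_gap: 0.43
grip_force: 35.0
```

```bash
python3 - <<'E'
from h import *
rel((.5453,.0398,.0602),np.radians(-12.83))
E
```

```text
pos [0.546  0.0399 0.0771] yaw -12.99 tilt [0.0007 0.0003] travel [-0.022 -0.065  1.691] turn z -0.16 t 7.62 q6 0.07
```

Descend gently, watching force.

Call:
{"name": "send_rows", "arguments": {"commands": [{"travel": [-0.02, -0.06, 0.5], "angular": [0, 0, -0.15], "grip": 0.3}, {"travel": [0, 0, 0.4], "angular": [0, 0, 0], "grip": 0.3}, {"travel": [0, 0, 0.3], "angular": [0, 0, 0], "grip": 0.3}, {"travel": [0, 0, 0.2], "angular": [0, 0, 0], "grip": 0.3}, {"travel": [0, 0, 0], "angular": [0, 0, 0], "grip": 0.3}]}}

```text
time: 8.25
eef_pos: [0.5449, 0.0399, 0.0626]
tool_rot: [0.782, 0.624, -0.0, -0.0]
contact_force: [-0.9, 0.2, -1.9]
finger_gap: 0.43
grip_force: 35.0
```

Call:
{"name": "send_rows", "arguments": {"commands": [{"travel": [0, 0, 0.15], "angular": [0, 0, 0], "grip": 0.3}, {"travel": [0, 0, 0], "angular": [0, 0, 0], "grip": 0.3}, {"travel": [0, 0, 0], "angular": [0, 0, 0], "grip": 0.3}]}}

```text
time: 8.62
eef_pos: [0.5451, 0.0399, 0.0613]
tool_rot: [0.782, 0.624, 0.0, 0.0]
contact_force: [0.3, 0.0, -3.0]
finger_gap: 0.428
grip_force: 35.0
```

```bash
python3 - <<'E'
from h import *
s=read_state();print(s["contact_force"],s["wrist_torque"])
rel((.5453,.0398,.0602),np.radians(-12.83))
c=get_calibration("wrist");im=get_image("wrist")[:,:,::-1].copy();cv2.imwrite("pics/w4.png",im);pickle.dump(c,open("c4.pkl","wb"))
E
```

```text
[ 3.33897870e-01  2.00056204e-03 -2.95667385e+00] [ 0.04180249 -0.02322468  0.02050547]
pos [0.5451 0.0399 0.0613] yaw -12.83 tilt [0.0002 0.0001] travel [-0.007  0.018  0.109] turn z 0.0 t 8.62 q6 0.09
```

View pics/w4.png

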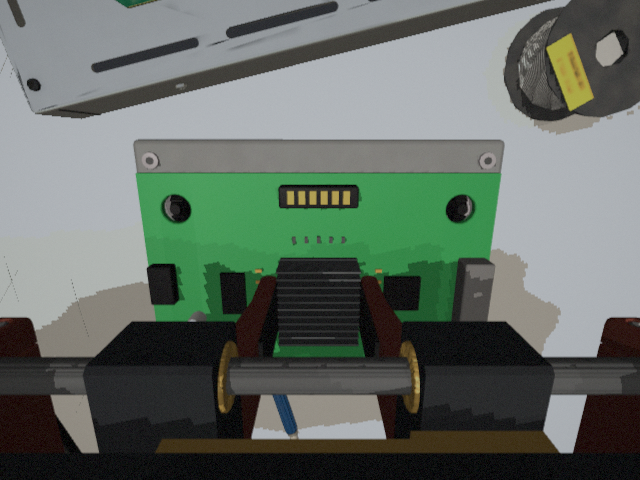

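Call:
{"name": "send_rows", "arguments": {"commands": [{"travel": [0, 0, 0.1], "angular": [0, 0, 0], "grip": 0.3}, {"travel": [0, 0, 0], "angular": [0, 0, 0], "grip": 0.3}]}}

```text
time: 8.93
eef_pos: [0.5453, 0.04, 0.0604]
tool_rot: [0.782, 0.624, 0.0, 0.0]
contact_force: [0.9, 0.4, -0.3]
finger_gap: 0.429
grip_force: 35.0
```

Call:
{"name": "send_rows", "arguments": {"commands": [{"travel": [0, 0, 0.1], "angular": [0, 0, 0], "grip": 0.3}, {"travel": [0, 0, 0], "angular": [0, 0, 0], "grip": 0.3}]}}

```text
time: 9.18
eef_pos: [0.5454, 0.04, 0.0595]
tool_rot: [0.782, 0.624, 0.0, 0.0]
contact_force: [-0.0, 0.8, 2.5]
finger_gap: 0.429
grip_force: 35.0
```

Call:
{"name": "send_rows", "arguments": {"commands": [{"travel": [0, 0, 0], "angular": [0, 0, 0], "grip": 0.62}, {"travel": [0, 0, 0], "angular": [0, 0, 0], "grip": 0.62}, {"travel": [0, 0, 0], "angular": [0, 0, 0], "grip": 0.62}, {"travel": [0, 0, -2], "angular": [0, 0, 0], "grip": 0.62}, {"travel": [0, 0, -4], "angular": [0, 0, 0], "grip": 0.62}]}}

```text
time: 9.8
eef_pos: [0.5442, 0.0396, 0.1199]
tool_rot: [0.782, 0.624, -0.001, -0.0]
contact_force: [0.3, -0.2, 0.9]
finger_gap: 0.622
grip_force: 0.0
```

Call:
{"name": "send_rows", "arguments": {"commands": [{"travel": [0, 0, 0], "angular": [0, 0, -10], "grip": 0}, {"travel": [0, 0, 0], "angular": [0, 0, -10], "grip": 0}, {"travel": [0, 0, 0], "angular": [0, 0, -10], "grip": 0}, {"travel": [0, 0, 0], "angular": [0, 0, -10], "grip": 0}, {"travel": [0, 0, 0], "angular": [0, 0, -10], "grip": 0}], "newtons": 20}}

```text
time: 10.42
eef_pos: [0.5454, 0.0396, 0.1207]
tool_rot: [0.442, 0.897, 0.0, 0.001]
contact_force: [0.4, 0.2, -0.7]
finger_gap: 0.089
grip_force: 0.0
```

Call:
{"name": "send_rows", "arguments": {"commands": [{"travel": [0, 0, 0], "angular": [0, 0, -10], "grip": 0}, {"travel": [0, 0, 0], "angular": [0, 0, -10], "grip": 0}, {"travel": [0, 0, 0], "angular": [0, 0, -10], "grip": 0}, {"travel": [0, 0, 0], "angular": [0, 0, -10], "grip": 0}, {"travel": [0, 0, 0], "angular": [0, 0, 0], "grip": 0}]}}

```text
time: 11.05
eef_pos: [0.5455, 0.0394, 0.1205]
tool_rot: [0.113, 0.994, 0.0, 0.001]
contact_force: [-0.4, -0.1, -0.4]
finger_gap: 0.008
grip_force: 0.0
```

```bash
cat >> h.py <<'E'
D=np.array([.5445,.0414,np.radians(-12.83)])
PU=[(.044,.043),(.044,-.043),(-.044,.043),(-.044,-.043)]
def push(i,z=.07):
    p=w(D,[PU[i]],z)[0];rel(p,D[2]+np.pi/2)
E
python3 - <<'E'
from h import *
for i in range(4):push(i)
s=read_state();print(s["contact_force"],s["finger_gap"])
c=get_calibration("wrist");im=get_image("wrist")[:,:,::-1].copy();cv2.imwrite("pics/w5.png",im);pickle.dump(c,open("c5.pkl","wb"))
E
```

```text
pos [0.5455 0.0394 0.1205] yaw 77.07 tilt [0.0014 0.0001] travel [-4.248  4.476  5.053] turn z -0.1 t 11.05 q6 1.36
pos [0.5455 0.0394 0.1205] yaw 77.07 tilt [0.0014 0.0001] travel [-4.263 -4.124  5.05 ] turn z -0.1 t 11.05 q6 1.36
pos [0.5455 0.0394 0.1205] yaw 77.07 tilt [0.0014 0.0001] travel [4.552 4.46  5.042] turn z -0.1 t 11.05 q6 1.36
pos [0.5455 0.0394 0.1205] yaw 77.07 tilt [0.0014 0.0001] travel [ 4.537 -4.14   5.038] turn z -0.1 t 11.05 q6 1.36
[-0.35661883 -0.06343093 -0.37987923] 0.007946635148112242
```

View pics/w5.png

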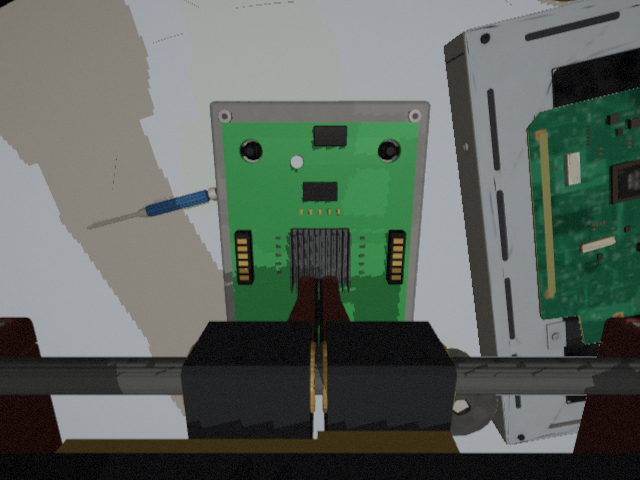

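Call:
{"name": "send_rows", "arguments": {"commands": [{"travel": [-4.25, 4.48, 0], "angular": [0, 0, -0.1], "grip": 0}, {"travel": [0, 0, 3.0], "angular": [0, 0, 0], "grip": 0}, {"travel": [0, 0, 2.6], "angular": [0, 0, 0], "grip": 0}, {"travel": [0, 0, 0], "angular": [0, 0, 0], "grip": 0}]}}

```text
time: 11.6
eef_pos: [0.5951, 0.0739, 0.0618]
tool_rot: [0.112, 0.994, -0.001, -0.002]
contact_force: [0.4, 0.8, 0.8]
finger_gap: 0.005
grip_force: 0.0
```

```bash
python3 - <<'E'
from h import *
push(0,.055)
E
```

```text
pos [0.5951 0.0739 0.0618] yaw 77.11 tilt [-0.0035 -0.0014] travel [-0.192  0.008  0.681] turn z -0.06 t 11.6 q6 1.36
```

Call:
{"name": "send_rows", "arguments": {"commands": [{"travel": [-0.19, 0, 0.4], "angular": [0, 0, 0], "grip": 0}, {"travel": [0, 0, 0.3], "angular": [0, 0, 0], "grip": 0}, {"travel": [0, 0, 0], "angular": [0, 0, 0], "grip": 0}]}}

```text
time: 11.98
eef_pos: [0.5986, 0.0737, 0.0568]
tool_rot: [0.111, 0.994, 0.0, 0.0]
contact_force: [0.2, -0.1, -0.1]
finger_gap: 0.007
grip_force: 0.0
```

Call:
{"name": "send_rows", "arguments": {"commands": [{"travel": [0, 0, 0.1], "angular": [0, 0, 0], "grip": 0}, {"travel": [0, 0, 0.1], "angular": [0, 0, 0], "grip": 0}]}}

```text
time: 12.22
eef_pos: [0.5985, 0.0738, 0.0546]
tool_rot: [0.111, 0.994, 0.0, 0.0]
contact_force: [0.1, 0.6, 2.4]
finger_gap: 0.005
grip_force: 1.3
```

Call:
{"name": "send_rows", "arguments": {"commands": [{"travel": [0, 0, 0.1], "angular": [0, 0, 0], "grip": 0}, {"travel": [0, 0, 0], "angular": [0, 0, 0], "grip": 0}]}}

```text
time: 12.48
eef_pos: [0.5986, 0.0738, 0.0535]
tool_rot: [0.111, 0.994, 0.0, 0.0]
contact_force: [-0.3, 0.2, 4.6]
finger_gap: 0.011
grip_force: 2.2
```

Call:
{"name": "send_rows", "arguments": {"commands": [{"travel": [0, 0, 0.1], "angular": [0, 0, 0], "grip": 0}, {"travel": [0, 0, 0], "angular": [0, 0, 0], "grip": 0}]}}

```text
time: 12.72
eef_pos: [0.5987, 0.0738, 0.0526]
tool_rot: [0.111, 0.994, 0.0, 0.0]
contact_force: [0.0, 0.3, 5.8]
finger_gap: 0.004
grip_force: 3.0
```

Call:
{"name": "send_rows", "arguments": {"commands": [{"travel": [0, 0, 0.1], "angular": [0, 0, 0], "grip": 0}, {"travel": [0, 0, 0], "angular": [0, 0, 0], "grip": 0}]}}

```text
time: 12.98
eef_pos: [0.5987, 0.0738, 0.0518]
tool_rot: [0.111, 0.994, 0.0, 0.0]
contact_force: [-1.2, 0.8, 7.5]
finger_gap: 0.004
grip_force: 3.8
```

Call:
{"name": "send_rows", "arguments": {"commands": [{"travel": [0, 0, 0.1], "angular": [0, 0, 0], "grip": 0}, {"travel": [0, 0, 0], "angular": [0, 0, 0], "grip": 0}]}}

```text
time: 13.22
eef_pos: [0.5988, 0.0738, 0.051]
tool_rot: [0.111, 0.994, 0.0, 0.0]
contact_force: [-0.8, 0.5, 8.9]
finger_gap: 0.002
grip_force: 4.5
```

Call:
{"name": "send_rows", "arguments": {"commands": [{"travel": [0, 0, 0.1], "angular": [0, 0, 0], "grip": 0}, {"travel": [0, 0, 0], "angular": [0, 0, 0], "grip": 0}]}}

```text
time: 13.48
eef_pos: [0.5988, 0.0739, 0.0497]
tool_rot: [0.111, 0.994, 0.0, 0.001]
contact_force: [0.0, 0.3, 5.1]
finger_gap: 0.005
grip_force: 2.7
```

Call:
{"name": "send_rows", "arguments": {"commands": [{"travel": [0, 0, 0.1], "angular": [0, 0, 0], "grip": 0}, {"travel": [0, 0, 0], "angular": [0, 0, 0], "grip": 0}]}}

```text
time: 13.72
eef_pos: [0.5988, 0.074, 0.0488]
tool_rot: [0.111, 0.994, 0.0, 0.001]
contact_force: [-0.3, 0.7, 6.9]
finger_gap: 0.005
grip_force: 3.8
```

Call:
{"name": "send_rows", "arguments": {"commands": [{"travel": [0, 0, 0.1], "angular": [0, 0, 0], "grip": 0}, {"travel": [0, 0, 0], "angular": [0, 0, 0], "grip": 0}]}}

```text
time: 13.98
eef_pos: [0.5989, 0.074, 0.0481]
tool_rot: [0.111, 0.994, 0.0, 0.001]
contact_force: [-1.3, 0.7, 9.8]
finger_gap: 0.009
grip_force: 4.9
```

Call:
{"name": "send_rows", "arguments": {"commands": [{"travel": [0, 0, 0.1], "angular": [0, 0, 0], "grip": 0}, {"travel": [0, 0, 0], "angular": [0, 0, 0], "grip": 0}]}}

```text
time: 14.22
eef_pos: [0.5989, 0.074, 0.0473]
tool_rot: [0.111, 0.994, 0.0, 0.001]
contact_force: [-1.6, 0.7, 12.1]
finger_gap: 0.004
grip_force: 5.9
```

Call:
{"name": "send_rows", "arguments": {"commands": [{"travel": [0, 0, 0.1], "angular": [0, 0, 0], "grip": 0}, {"travel": [0, 0, 0], "angular": [0, 0, 0], "grip": 0}]}}

```text
time: 14.48
eef_pos: [0.599, 0.074, 0.0465]
tool_rot: [0.111, 0.994, 0.001, 0.001]
contact_force: [-1.8, -0.2, 12.2]
finger_gap: 0.009
grip_force: 6.3
```

Call:
{"name": "send_rows", "arguments": {"commands": [{"travel": [0, 0, 0.1], "angular": [0, 0, 0], "grip": 0}, {"travel": [0, 0, 0], "angular": [0, 0, 0], "grip": 0}]}}

```text
time: 14.72
eef_pos: [0.599, 0.074, 0.0456]
tool_rot: [0.111, 0.994, 0.001, 0.001]
contact_force: [-2.3, 0.8, 13.7]
finger_gap: 0.004
grip_force: 7.3
```

Call:
{"name": "send_rows", "arguments": {"commands": [{"travel": [0, 0, 0.1], "angular": [0, 0, 0], "grip": 0}, {"travel": [0, 0, 0], "angular": [0, 0, 0], "grip": 0}]}}

```text
time: 14.98
eef_pos: [0.5991, 0.0741, 0.0448]
tool_rot: [0.111, 0.994, 0.001, 0.001]
contact_force: [-3.4, 1.1, 15.2]
finger_gap: 0.01
grip_force: 7.5
```

Call:
{"name": "send_rows", "arguments": {"commands": [{"travel": [0, 0, 0.1], "angular": [0, 0, 0], "grip": 0}, {"travel": [0, 0, 0], "angular": [0, 0, 0], "grip": 0}]}}

```text
time: 15.22
eef_pos: [0.5991, 0.0741, 0.044]
tool_rot: [0.111, 0.994, 0.001, 0.001]
contact_force: [-3.9, 0.5, 17.1]
finger_gap: 0.005
grip_force: 8.5
```

Call:
{"name": "send_rows", "arguments": {"commands": [{"travel": [0, 0, 0.1], "angular": [0, 0, 0], "grip": 0}, {"travel": [0, 0, 0], "angular": [0, 0, 0], "grip": 0}]}}

```text
time: 15.48
eef_pos: [0.5992, 0.0741, 0.0432]
tool_rot: [0.111, 0.994, 0.001, 0.001]
contact_force: [-3.8, 0.7, 18.5]
finger_gap: 0.003
grip_force: 9.4
```

Call:
{"name": "send_rows", "arguments": {"commands": [{"travel": [0, 0, 0.1], "angular": [0, 0, 0], "grip": 0}, {"travel": [0, 0, 0], "angular": [0, 0, 0], "grip": 0}]}}

```text
time: 15.72
eef_pos: [0.599, 0.0741, 0.0422]
tool_rot: [0.111, 0.994, 0.001, 0.001]
contact_force: [-4.5, 1.2, 18.0]
finger_gap: 0.006
grip_force: 9.5
```

Call:
{"name": "send_rows", "arguments": {"commands": [{"travel": [0, 0, 0.1], "angular": [0, 0, 0], "grip": 0}, {"travel": [0, 0, 0], "angular": [0, 0, 0], "grip": 0}]}}

```text
time: 15.98
eef_pos: [0.599, 0.0741, 0.0414]
tool_rot: [0.111, 0.994, 0.001, 0.001]
contact_force: [-4.7, 0.2, 20.9]
finger_gap: 0.008
grip_force: 10.7
```

Call:
{"name": "send_rows", "arguments": {"commands": [{"travel": [0, 0, -0.5], "angular": [0, 0, 0], "grip": 0}, {"travel": [0, 0, -0.3], "angular": [0, 0, 0], "grip": 0}]}}

```text
time: 16.23
eef_pos: [0.5988, 0.074, 0.0482]
tool_rot: [0.111, 0.994, 0.0, 0.001]
contact_force: [-0.3, 0.1, 2.8]
finger_gap: 0.006
grip_force: 1.5
```

Call:
{"name": "send_rows", "arguments": {"commands": [{"travel": [0, 0, -0.15], "angular": [0, 0, 0], "grip": 0}, {"travel": [0, 0, 0], "angular": [0, 0, 0], "grip": 0}]}}

```text
time: 16.48
eef_pos: [0.5986, 0.0739, 0.0487]
tool_rot: [0.111, 0.994, 0.0, 0.0]
contact_force: [1.0, 1.1, 2.9]
finger_gap: 0.002
grip_force: 1.2
```

Call:
{"name": "send_rows", "arguments": {"commands": [{"travel": [0, 0, -0.15], "angular": [0, 0, 0], "grip": 0}, {"travel": [0, 0, 0], "angular": [0, 0, 0], "grip": 0}]}}

```text
time: 16.73
eef_pos: [0.5976, 0.0734, 0.0498]
tool_rot: [0.111, 0.994, -0.0, -0.001]
contact_force: [-0.6, 0.2, 0.7]
finger_gap: 0.002
grip_force: 0.0
```

Call:
{"name": "send_rows", "arguments": {"commands": [{"travel": [0, 0, -0.15], "angular": [0, 0, 0], "grip": 0}, {"travel": [0, 0, 0], "angular": [0, 0, 0], "grip": 0}]}}

```text
time: 16.98
eef_pos: [0.5982, 0.0736, 0.0517]
tool_rot: [0.111, 0.994, -0.0, -0.0]
contact_force: [0.4, 0.1, 0.4]
finger_gap: 0.005
grip_force: 0.0
```

Call:
{"name": "send_rows", "arguments": {"commands": [{"travel": [0, 0, -2.5], "angular": [0, 0, 0], "grip": 0}, {"travel": [0, -4.3, 0], "angular": [0, 0, 0], "grip": 0}, {"travel": [0, -4.3, 0], "angular": [0, 0, 0], "grip": 0}, {"travel": [0, 0, 1.4], "angular": [0, 0, 0], "grip": 0}, {"travel": [0, 0, 0], "angular": [0, 0, 0], "grip": 0}]}}

```text
time: 17.6
eef_pos: [0.5786, -0.0096, 0.0617]
tool_rot: [0.111, 0.994, 0.0, -0.001]
contact_force: [0.2, 0.6, -0.2]
finger_gap: 0.004
grip_force: 0.0
```

```bash
python3 - <<'E'
from h import *
push(1,.055)
E
```

```text
pos [ 0.5786 -0.0096  0.0617] yaw 77.26 tilt [-0.0019  0.0005] travel [ 0.058 -0.082  0.673] turn z 0.09 t 17.6 q6 1.5
```

Call:
{"name": "send_rows", "arguments": {"commands": [{"travel": [0.06, -0.08, 0.4], "angular": [0, 0, 0], "grip": 0}, {"travel": [0, 0, 0.3], "angular": [0, 0, 0], "grip": 0}, {"travel": [0, 0, 0.2], "angular": [0, 0, 0], "grip": 0}, {"travel": [0, 0, 0.1], "angular": [0, 0, 0], "grip": 0}]}}

```text
time: 18.1
eef_pos: [0.5788, -0.0102, 0.0529]
tool_rot: [0.111, 0.994, 0.0, 0.0]
contact_force: [-0.3, 1.6, 2.4]
finger_gap: 0.006
grip_force: 1.4
```

Call:
{"name": "send_rows", "arguments": {"commands": [{"travel": [0, 0, 0.1], "angular": [0, 0, 0], "grip": 0}, {"travel": [0, 0, 0], "angular": [0, 0, 0], "grip": 0}]}}

```text
time: 18.35
eef_pos: [0.5788, -0.0105, 0.0518]
tool_rot: [0.111, 0.994, 0.0, 0.0]
contact_force: [0.2, 2.4, 2.4]
finger_gap: 0.006
grip_force: 1.2
```

Call:
{"name": "send_rows", "arguments": {"commands": [{"travel": [0, 0, 0.1], "angular": [0, 0, 0], "grip": 0}, {"travel": [0, 0, 0], "angular": [0, 0, 0], "grip": 0}]}}

```text
time: 18.6
eef_pos: [0.5788, -0.0105, 0.0509]
tool_rot: [0.111, 0.994, 0.0, 0.0]
contact_force: [-0.3, 3.0, 3.4]
finger_gap: 0.003
grip_force: 2.3
```

Call:
{"name": "send_rows", "arguments": {"commands": [{"travel": [0, 0, 0.1], "angular": [0, 0, 0], "grip": 0}, {"travel": [0, 0, 0], "angular": [0, 0, 0], "grip": 0}]}}

```text
time: 18.85
eef_pos: [0.5788, -0.0105, 0.05]
tool_rot: [0.111, 0.994, 0.0, 0.0]
contact_force: [0.5, 3.3, 5.9]
finger_gap: 0.006
grip_force: 3.2
```

Call:
{"name": "send_rows", "arguments": {"commands": [{"travel": [0, 0, 0.1], "angular": [0, 0, 0], "grip": 0}, {"travel": [0, 0, 0], "angular": [0, 0, 0], "grip": 0}]}}

```text
time: 19.1
eef_pos: [0.5788, -0.0105, 0.0492]
tool_rot: [0.111, 0.994, 0.0, 0.0]
contact_force: [-1.9, 3.1, 7.6]
finger_gap: 0.003
grip_force: 4.0
```

Call:
{"name": "send_rows", "arguments": {"commands": [{"travel": [0, 0, 0.1], "angular": [0, 0, 0], "grip": 0}, {"travel": [0, 0, 0], "angular": [0, 0, 0], "grip": 0}]}}

```text
time: 19.35
eef_pos: [0.5788, -0.0106, 0.0484]
tool_rot: [0.111, 0.994, 0.0, 0.0]
contact_force: [-1.2, 3.4, 9.5]
finger_gap: 0.007
grip_force: 4.8
```

Call:
{"name": "send_rows", "arguments": {"commands": [{"travel": [0, 0, 0.1], "angular": [0, 0, 0], "grip": 0}, {"travel": [0, 0, 0], "angular": [0, 0, 0], "grip": 0}]}}

```text
time: 19.6
eef_pos: [0.5789, -0.0106, 0.0475]
tool_rot: [0.111, 0.994, 0.0, 0.0]
contact_force: [-2.7, 2.6, 11.4]
finger_gap: 0.005
grip_force: 5.6
```

Call:
{"name": "send_rows", "arguments": {"commands": [{"travel": [0, 0, 0.1], "angular": [0, 0, 0], "grip": 0}, {"travel": [0, 0, 0], "angular": [0, 0, 0], "grip": 0}]}}

```text
time: 19.85
eef_pos: [0.5789, -0.0107, 0.0467]
tool_rot: [0.111, 0.994, 0.0, 0.0]
contact_force: [-3.5, 2.9, 13.4]
finger_gap: 0.005
grip_force: 6.5
```

Call:
{"name": "send_rows", "arguments": {"commands": [{"travel": [0, 0, 0.1], "angular": [0, 0, 0], "grip": 0}, {"travel": [0, 0, 0], "angular": [0, 0, 0], "grip": 0}]}}

```text
time: 20.1
eef_pos: [0.5789, -0.0107, 0.0459]
tool_rot: [0.111, 0.994, 0.0, 0.0]
contact_force: [-2.9, 3.0, 15.3]
finger_gap: 0.004
grip_force: 7.3
```

Call:
{"name": "send_rows", "arguments": {"commands": [{"travel": [0, 0, 0.1], "angular": [0, 0, 0], "grip": 0}, {"travel": [0, 0, 0], "angular": [0, 0, 0], "grip": 0}]}}

```text
time: 20.35
eef_pos: [0.5789, -0.0108, 0.0449]
tool_rot: [0.111, 0.994, 0.0, 0.0]
contact_force: [-2.6, 1.9, 14.3]
finger_gap: 0.002
grip_force: 6.9
```

Call:
{"name": "send_rows", "arguments": {"commands": [{"travel": [0, 0, 0.1], "angular": [0, 0, 0], "grip": 0}, {"travel": [0, 0, 0], "angular": [0, 0, 0], "grip": 0}]}}

```text
time: 20.6
eef_pos: [0.5789, -0.0108, 0.044]
tool_rot: [0.111, 0.994, 0.0, 0.0]
contact_force: [-3.1, 2.7, 16.3]
finger_gap: 0.003
grip_force: 7.9
```

Call:
{"name": "send_rows", "arguments": {"commands": [{"travel": [0, 0, 0.1], "angular": [0, 0, 0], "grip": 0}, {"travel": [0, 0, 0], "angular": [0, 0, 0], "grip": 0}]}}

```text
time: 20.85
eef_pos: [0.5789, -0.0108, 0.043]
tool_rot: [0.111, 0.994, 0.0, 0.0]
contact_force: [-4.4, 1.7, 15.2]
finger_gap: 0.008
grip_force: 8.0
```

Call:
{"name": "send_rows", "arguments": {"commands": [{"travel": [0, 0, 0.1], "angular": [0, 0, 0], "grip": 0}, {"travel": [0, 0, 0], "angular": [0, 0, 0], "grip": 0}]}}

```text
time: 21.1
eef_pos: [0.5789, -0.0109, 0.0422]
tool_rot: [0.111, 0.994, 0.0, 0.0]
contact_force: [-4.5, 1.9, 19.7]
finger_gap: 0.007
grip_force: 9.2
```

Call:
{"name": "send_rows", "arguments": {"commands": [{"travel": [0, 0, -0.5], "angular": [0, 0, 0], "grip": 0}, {"travel": [0, 0, -0.3], "angular": [0, 0, 0], "grip": 0}]}}

```text
time: 21.35
eef_pos: [0.5787, -0.011, 0.0492]
tool_rot: [0.111, 0.994, -0.0, 0.0]
contact_force: [-0.3, 0.3, -0.7]
finger_gap: 0.004
grip_force: 0.0
```

Call:
{"name": "send_rows", "arguments": {"commands": [{"travel": [0, 0, -0.1], "angular": [0, 0, 0], "grip": 0}, {"travel": [0, 0, 0], "angular": [0, 0, 0], "grip": 0}]}}

```text
time: 21.6
eef_pos: [0.5782, -0.0113, 0.0493]
tool_rot: [0.111, 0.994, -0.0, -0.0]
contact_force: [0.7, 0.5, -0.3]
finger_gap: 0.003
grip_force: 0.0
```

Call:
{"name": "send_rows", "arguments": {"commands": [{"travel": [0, 0, -0.1], "angular": [0, 0, 0], "grip": 0}, {"travel": [0, 0, 0], "angular": [0, 0, 0], "grip": 0}]}}

```text
time: 21.85
eef_pos: [0.5785, -0.011, 0.0505]
tool_rot: [0.111, 0.994, -0.0, -0.0]
contact_force: [-0.8, 0.3, 0.4]
finger_gap: 0.006
grip_force: 0.0
```

Call:
{"name": "send_rows", "arguments": {"commands": [{"travel": [0, 0, -0.1], "angular": [0, 0, 0], "grip": 0}, {"travel": [0, 0, 0], "angular": [0, 0, 0], "grip": 0}]}}

```text
time: 22.1
eef_pos: [0.5786, -0.0108, 0.0518]
tool_rot: [0.111, 0.994, 0.0, 0.0]
contact_force: [-1.4, -0.4, 0.4]
finger_gap: 0.007
grip_force: 0.0
```

Call:
{"name": "send_rows", "arguments": {"commands": [{"travel": [0, 0, -3.0], "angular": [0, 0, 0], "grip": 0}, {"travel": [4.4, 0, 0], "angular": [0, 0, 0], "grip": 0}, {"travel": [4.4, 0, 0], "angular": [0, 0, 0], "grip": 0}, {"travel": [0, 0, 1.9], "angular": [0, 0, 0], "grip": 0}, {"travel": [0, 0, 0], "angular": [0, 0, 0], "grip": 0}]}}

```text
time: 22.72
eef_pos: [0.492, 0.0087, 0.0623]
tool_rot: [0.111, 0.994, -0.0, -0.001]
contact_force: [0.1, -0.1, 0.0]
finger_gap: 0.004
grip_force: 0.0
```

```bash
python3 - <<'E'
from h import *
push(3,.055)
E
```

```text
pos [0.492  0.0087 0.0623] yaw 77.29 tilt [-0.0013 -0.    ] travel [0.007 0.05  0.73 ] turn z 0.12 t 22.73 q6 1.45
```

Call:
{"name": "send_rows", "arguments": {"commands": [{"travel": [0, 0.05, 0.4], "angular": [0, 0, 0], "grip": 0}, {"travel": [0, 0, 0.3], "angular": [0, 0, 0], "grip": 0}, {"travel": [0, 0, 0.2], "angular": [0, 0, 0], "grip": 0}, {"travel": [0, 0, 0.1], "angular": [0, 0, 0], "grip": 0}]}}

```text
time: 23.22
eef_pos: [0.4929, 0.009, 0.0526]
tool_rot: [0.111, 0.994, -0.0, -0.0]
contact_force: [0.0, -0.9, 0.3]
finger_gap: 0.004
grip_force: 0.0
```

Call:
{"name": "send_rows", "arguments": {"commands": [{"travel": [0, 0, 0.1], "angular": [0, 0, 0], "grip": 0}, {"travel": [0, 0, 0], "angular": [0, 0, 0], "grip": 0}]}}

```text
time: 23.48
eef_pos: [0.4928, 0.009, 0.0517]
tool_rot: [0.111, 0.994, 0.0, -0.0]
contact_force: [-0.9, 0.2, 0.4]
finger_gap: 0.007
grip_force: 0.0
```

Call:
{"name": "send_rows", "arguments": {"commands": [{"travel": [0, 0, 0.1], "angular": [0, 0, 0], "grip": 0}, {"travel": [0, 0, 0], "angular": [0, 0, 0], "grip": 0}]}}

```text
time: 23.72
eef_pos: [0.4928, 0.0091, 0.0507]
tool_rot: [0.111, 0.994, 0.0, -0.0]
contact_force: [-0.6, -0.1, -0.6]
finger_gap: 0.003
grip_force: 0.0
```

Call:
{"name": "send_rows", "arguments": {"commands": [{"travel": [0, 0, 0.1], "angular": [0, 0, 0], "grip": 0}, {"travel": [0, 0, 0], "angular": [0, 0, 0], "grip": 0}]}}

```text
time: 23.98
eef_pos: [0.4929, 0.0091, 0.0498]
tool_rot: [0.111, 0.994, 0.0, 0.0]
contact_force: [-0.1, 0.1, 1.8]
finger_gap: 0.007
grip_force: 1.2
```

Call:
{"name": "send_rows", "arguments": {"commands": [{"travel": [0, 0, 0.1], "angular": [0, 0, 0], "grip": 0}, {"travel": [0, 0, 0], "angular": [0, 0, 0], "grip": 0}]}}

```text
time: 24.22
eef_pos: [0.4929, 0.0091, 0.0489]
tool_rot: [0.111, 0.994, 0.0, 0.0]
contact_force: [-1.3, 0.0, 5.4]
finger_gap: 0.006
grip_force: 2.6
```

Call:
{"name": "send_rows", "arguments": {"commands": [{"travel": [0, 0, 0.1], "angular": [0, 0, 0], "grip": 0}, {"travel": [0, 0, 0], "angular": [0, 0, 0], "grip": 0}]}}

```text
time: 24.48
eef_pos: [0.4929, 0.0091, 0.048]
tool_rot: [0.111, 0.994, 0.0, 0.0]
contact_force: [-2.6, -0.3, 7.4]
finger_gap: 0.001
grip_force: 3.9
```

Call:
{"name": "send_rows", "arguments": {"commands": [{"travel": [0, 0, 0.1], "angular": [0, 0, 0], "grip": 0}, {"travel": [0, 0, 0], "angular": [0, 0, 0], "grip": 0}]}}

```text
time: 24.72
eef_pos: [0.4929, 0.0091, 0.0472]
tool_rot: [0.111, 0.994, 0.0, 0.0]
contact_force: [-3.3, -0.8, 10.2]
finger_gap: 0.007
grip_force: 5.0
```

Call:
{"name": "send_rows", "arguments": {"commands": [{"travel": [0, 0, 0.1], "angular": [0, 0, 0], "grip": 0}, {"travel": [0, 0, 0], "angular": [0, 0, 0], "grip": 0}]}}

```text
time: 24.98
eef_pos: [0.4929, 0.0091, 0.0463]
tool_rot: [0.111, 0.994, 0.0, 0.0]
contact_force: [-3.3, -0.5, 12.6]
finger_gap: 0.006
grip_force: 6.1
```

Call:
{"name": "send_rows", "arguments": {"commands": [{"travel": [0, 0, 0.1], "angular": [0, 0, 0], "grip": 0}, {"travel": [0, 0, 0], "angular": [0, 0, 0], "grip": 0}]}}

```text
time: 25.22
eef_pos: [0.4929, 0.0091, 0.0455]
tool_rot: [0.111, 0.994, 0.0, 0.0]
contact_force: [-4.3, 0.1, 14.3]
finger_gap: 0.006
grip_force: 7.1
```

Call:
{"name": "send_rows", "arguments": {"commands": [{"travel": [0, 0, 0.1], "angular": [0, 0, 0], "grip": 0}, {"travel": [0, 0, 0], "angular": [0, 0, 0], "grip": 0}]}}

```text
time: 25.48
eef_pos: [0.4929, 0.009, 0.0446]
tool_rot: [0.111, 0.994, 0.0, 0.0]
contact_force: [-4.0, -0.6, 17.3]
finger_gap: 0.008
grip_force: 8.0
```

Call:
{"name": "send_rows", "arguments": {"commands": [{"travel": [0, 0, 0.1], "angular": [0, 0, 0], "grip": 0}, {"travel": [0, 0, 0], "angular": [0, 0, 0], "grip": 0}]}}

```text
time: 25.72
eef_pos: [0.4929, 0.0091, 0.0437]
tool_rot: [0.111, 0.994, 0.0, 0.0]
contact_force: [-4.1, -1.1, 17.9]
finger_gap: 0.004
grip_force: 8.8
```

Call:
{"name": "send_rows", "arguments": {"commands": [{"travel": [0, 0, 0.1], "angular": [0, 0, 0], "grip": 0}, {"travel": [0, 0, 0], "angular": [0, 0, 0], "grip": 0}]}}

```text
time: 25.98
eef_pos: [0.4929, 0.009, 0.0428]
tool_rot: [0.111, 0.994, 0.0, 0.0]
contact_force: [-5.4, -0.1, 18.6]
finger_gap: 0.004
grip_force: 9.5
```

Call:
{"name": "send_rows", "arguments": {"commands": [{"travel": [0, 0, 0.1], "angular": [0, 0, 0], "grip": 0}, {"travel": [0, 0, 0], "angular": [0, 0, 0], "grip": 0}]}}

```text
time: 26.22
eef_pos: [0.4929, 0.0091, 0.0419]
tool_rot: [0.111, 0.994, 0.0, 0.0]
contact_force: [-6.6, -0.9, 20.6]
finger_gap: 0.005
grip_force: 10.3
```

Call:
{"name": "send_rows", "arguments": {"commands": [{"travel": [0, 0, -0.5], "angular": [0, 0, 0], "grip": 0}, {"travel": [0, 0, -0.15], "angular": [0, 0, 0], "grip": 0}]}}

```text
time: 26.48
eef_pos: [0.4929, 0.0091, 0.0477]
tool_rot: [0.111, 0.994, 0.0, 0.0]
contact_force: [0.3, 0.2, 3.3]
finger_gap: 0.005
grip_force: 1.5
```

Call:
{"name": "send_rows", "arguments": {"commands": [{"travel": [0, 0, -0.1], "angular": [0, 0, 0], "grip": 0}, {"travel": [0, 0, 0], "angular": [0, 0, 0], "grip": 0}]}}

```text
time: 26.72
eef_pos: [0.4928, 0.0091, 0.0481]
tool_rot: [0.111, 0.994, 0.0, -0.0]
contact_force: [-0.9, -0.4, 1.9]
finger_gap: 0.009
grip_force: 1.0
```

Call:
{"name": "send_rows", "arguments": {"commands": [{"travel": [0, 0, -0.1], "angular": [0, 0, 0], "grip": 0}, {"travel": [0, 0, 0], "angular": [0, 0, 0], "grip": 0}]}}

```text
time: 26.98
eef_pos: [0.4928, 0.009, 0.0491]
tool_rot: [0.111, 0.994, -0.0, -0.0]
contact_force: [-0.6, 0.2, -0.3]
finger_gap: 0.004
grip_force: 0.0
```

Call:
{"name": "send_rows", "arguments": {"commands": [{"travel": [0, 0, -0.1], "angular": [0, 0, 0], "grip": 0}, {"travel": [0, 0, 0], "angular": [0, 0, 0], "grip": 0}]}}

```text
time: 27.22
eef_pos: [0.4929, 0.0091, 0.0502]
tool_rot: [0.111, 0.994, 0.0, 0.0]
contact_force: [-0.1, -0.5, 0.8]
finger_gap: 0.003
grip_force: 0.0
```

Call:
{"name": "send_rows", "arguments": {"commands": [{"travel": [0, 0, -3.0], "angular": [0, 0, 0], "grip": 0}, {"travel": [0, 4.3, 0], "angular": [0, 0, 0], "grip": 0}, {"travel": [0, 4.3, 0], "angular": [0, 0, 0], "grip": 0}, {"travel": [0, 0, 2.0], "angular": [0, 0, 0], "grip": 0}, {"travel": [0, 0, 0], "angular": [0, 0, 0], "grip": 0}]}}

```text
time: 27.85
eef_pos: [0.5107, 0.0931, 0.0592]
tool_rot: [0.11, 0.994, -0.001, -0.001]
contact_force: [0.3, -0.2, 0.4]
finger_gap: 0.006
grip_force: 0.0
```

```bash
python3 - <<'E'
from h import *
push(2,.055)
E
```

```text
pos [0.5107 0.0931 0.0592] yaw 77.33 tilt [-0.0025 -0.0009] travel [-0.042  0.014  0.419] turn z 0.16 t 27.85 q6 1.29
```

Call:
{"name": "send_rows", "arguments": {"commands": [{"travel": [0, 0, 0.3], "angular": [0, 0, 0], "grip": 0}, {"travel": [0, 0, 0.3], "angular": [0, 0, 0], "grip": 0}, {"travel": [0, 0, 0.1], "angular": [0, 0, 0], "grip": 0}, {"travel": [0, 0, 0], "angular": [0, 0, 0], "grip": 0}]}}

```text
time: 28.35
eef_pos: [0.5118, 0.0928, 0.0534]
tool_rot: [0.111, 0.994, 0.0, 0.0]
contact_force: [-0.4, -0.4, 0.4]
finger_gap: 0.008
grip_force: 0.0
```

Call:
{"name": "send_rows", "arguments": {"commands": [{"travel": [0, 0, 0.1], "angular": [0, 0, 0], "grip": 0}, {"travel": [0, 0, 0], "angular": [0, 0, 0], "grip": 0}]}}

```text
time: 28.6
eef_pos: [0.5118, 0.093, 0.0522]
tool_rot: [0.111, 0.994, 0.0, -0.0]
contact_force: [0.3, -0.4, 0.1]
finger_gap: 0.005
grip_force: 0.0
```

Call:
{"name": "send_rows", "arguments": {"commands": [{"travel": [0, 0, 0.1], "angular": [0, 0, 0], "grip": 0}, {"travel": [0, 0, 0], "angular": [0, 0, 0], "grip": 0}]}}

```text
time: 28.85
eef_pos: [0.5117, 0.0929, 0.0512]
tool_rot: [0.111, 0.994, -0.0, -0.0]
contact_force: [-0.2, 0.6, -0.2]
finger_gap: 0.005
grip_force: 0.0
```

Call:
{"name": "send_rows", "arguments": {"commands": [{"travel": [0, 0, 0.1], "angular": [0, 0, 0], "grip": 0}, {"travel": [0, 0, 0], "angular": [0, 0, 0], "grip": 0}]}}

```text
time: 29.1
eef_pos: [0.5117, 0.0929, 0.0501]
tool_rot: [0.111, 0.994, -0.0, -0.0]
contact_force: [-0.1, -0.5, 0.6]
finger_gap: -0.0
grip_force: 0.0
```

Call:
{"name": "send_rows", "arguments": {"commands": [{"travel": [0, 0, 0.1], "angular": [0, 0, 0], "grip": 0}, {"travel": [0, 0, 0], "angular": [0, 0, 0], "grip": 0}]}}

```text
time: 29.35
eef_pos: [0.5117, 0.093, 0.0491]
tool_rot: [0.111, 0.994, 0.0, -0.0]
contact_force: [0.4, -0.7, 0.4]
finger_gap: 0.007
grip_force: 0.0
```

Call:
{"name": "send_rows", "arguments": {"commands": [{"travel": [0, 0, 0.1], "angular": [0, 0, 0], "grip": 0}, {"travel": [0, 0, 0], "angular": [0, 0, 0], "grip": 0}]}}

```text
time: 29.6
eef_pos: [0.5119, 0.093, 0.0483]
tool_rot: [0.111, 0.994, 0.0, 0.0]
contact_force: [0.0, -0.5, 2.1]
finger_gap: 0.002
grip_force: 0.8
```

Call:
{"name": "send_rows", "arguments": {"commands": [{"travel": [0, 0, 0.1], "angular": [0, 0, 0], "grip": 0}, {"travel": [0, 0, 0], "angular": [0, 0, 0], "grip": 0}]}}

```text
time: 29.85
eef_pos: [0.5119, 0.093, 0.0474]
tool_rot: [0.111, 0.994, 0.0, 0.0]
contact_force: [-0.7, -0.5, 4.6]
finger_gap: 0.003
grip_force: 2.2
```

Call:
{"name": "send_rows", "arguments": {"commands": [{"travel": [0, 0, 0.1], "angular": [0, 0, 0], "grip": 0}, {"travel": [0, 0, 0], "angular": [0, 0, 0], "grip": 0}]}}

```text
time: 30.1
eef_pos: [0.5119, 0.093, 0.0465]
tool_rot: [0.111, 0.994, 0.0, 0.0]
contact_force: [-1.6, -0.1, 6.0]
finger_gap: 0.004
grip_force: 3.6
```

Call:
{"name": "send_rows", "arguments": {"commands": [{"travel": [0, 0, 0.1], "angular": [0, 0, 0], "grip": 0}, {"travel": [0, 0, 0], "angular": [0, 0, 0], "grip": 0}]}}

```text
time: 30.35
eef_pos: [0.5119, 0.093, 0.0457]
tool_rot: [0.111, 0.994, 0.0, 0.0]
contact_force: [-2.6, -0.3, 10.1]
finger_gap: 0.008
grip_force: 4.8
```

Call:
{"name": "send_rows", "arguments": {"commands": [{"travel": [0, 0, 0.1], "angular": [0, 0, 0], "grip": 0}, {"travel": [0, 0, 0], "angular": [0, 0, 0], "grip": 0}]}}

```text
time: 30.6
eef_pos: [0.5119, 0.093, 0.0449]
tool_rot: [0.111, 0.994, 0.0, 0.0]
contact_force: [-3.3, -0.8, 12.9]
finger_gap: 0.003
grip_force: 6.1
```

Call:
{"name": "send_rows", "arguments": {"commands": [{"travel": [0, 0, 0.1], "angular": [0, 0, 0], "grip": 0}, {"travel": [0, 0, 0], "angular": [0, 0, 0], "grip": 0}]}}

```text
time: 30.85
eef_pos: [0.5119, 0.0929, 0.0441]
tool_rot: [0.111, 0.994, 0.0, 0.0]
contact_force: [-3.4, -1.0, 14.2]
finger_gap: 0.004
grip_force: 7.3
```

Call:
{"name": "send_rows", "arguments": {"commands": [{"travel": [0, 0, 0.1], "angular": [0, 0, 0], "grip": 0}, {"travel": [0, 0, 0], "angular": [0, 0, 0], "grip": 0}]}}

```text
time: 31.1
eef_pos: [0.5119, 0.093, 0.0433]
tool_rot: [0.111, 0.994, 0.0, 0.0]
contact_force: [-4.8, -0.4, 17.4]
finger_gap: 0.004
grip_force: 8.5
```

Call:
{"name": "send_rows", "arguments": {"commands": [{"travel": [0, 0, 0.1], "angular": [0, 0, 0], "grip": 0}, {"travel": [0, 0, 0], "angular": [0, 0, 0], "grip": 0}]}}

```text
time: 31.35
eef_pos: [0.5119, 0.093, 0.0425]
tool_rot: [0.111, 0.994, 0.0, 0.0]
contact_force: [-5.7, -0.8, 18.8]
finger_gap: 0.003
grip_force: 9.6
```

Call:
{"name": "send_rows", "arguments": {"commands": [{"travel": [0, 0, 0.1], "angular": [0, 0, 0], "grip": 0}, {"travel": [0, 0, 0], "angular": [0, 0, 0], "grip": 0}]}}

```text
time: 31.6
eef_pos: [0.5119, 0.093, 0.0416]
tool_rot: [0.111, 0.994, 0.001, 0.0]
contact_force: [-5.8, -1.6, 21.0]
finger_gap: 0.006
grip_force: 10.5
```

Call:
{"name": "send_rows", "arguments": {"commands": [{"travel": [0, 0, -0.5], "angular": [0, 0, 0], "grip": 0}, {"travel": [0, 0, -0.1], "angular": [0, 0, 0], "grip": 0}, {"travel": [0, 0, 0], "angular": [0, 0, 0], "grip": 0}]}}

```text
time: 31.98
eef_pos: [0.5119, 0.093, 0.0467]
tool_rot: [0.111, 0.994, 0.0, 0.0]
contact_force: [-1.9, -0.6, 7.5]
finger_gap: 0.003
grip_force: 3.3
```

Call:
{"name": "send_rows", "arguments": {"commands": [{"travel": [0, 0, -0.1], "angular": [0, 0, 0], "grip": 0}, {"travel": [0, 0, 0], "angular": [0, 0, 0], "grip": 0}]}}

```text
time: 32.22
eef_pos: [0.5119, 0.093, 0.0474]
tool_rot: [0.111, 0.994, 0.0, 0.0]
contact_force: [-0.6, -0.4, 4.6]
finger_gap: 0.01
grip_force: 2.2
```

Call:
{"name": "send_rows", "arguments": {"commands": [{"travel": [0, 0, -0.1], "angular": [0, 0, 0], "grip": 0}, {"travel": [0, 0, 0], "angular": [0, 0, 0], "grip": 0}]}}

```text
time: 32.48
eef_pos: [0.5119, 0.093, 0.0482]
tool_rot: [0.111, 0.994, 0.0, 0.0]
contact_force: [-0.8, 0.0, 2.7]
finger_gap: 0.005
grip_force: 1.0
```

Call:
{"name": "send_rows", "arguments": {"commands": [{"travel": [0, 0, -0.1], "angular": [0, 0, 0], "grip": 0}, {"travel": [0, 0, 0], "angular": [0, 0, 0], "grip": 0}]}}

```text
time: 32.72
eef_pos: [0.5116, 0.093, 0.0491]
tool_rot: [0.111, 0.994, -0.0, -0.0]
contact_force: [0.5, 0.2, 0.0]
finger_gap: 0.008
grip_force: 0.0
```

Call:
{"name": "send_rows", "arguments": {"commands": [{"travel": [0, 0, -3.0], "angular": [0, 0, 0], "grip": 0}, {"travel": [-4.4, 0, 0], "angular": [0, 0, 0], "grip": 0}, {"travel": [-4.4, 0, 0], "angular": [0, 0, 0], "grip": 0}, {"travel": [0, 0, 2.6], "angular": [0, 0, 0], "grip": 0}, {"travel": [0, 0, 0], "angular": [0, 0, 0], "grip": 0}]}}

```text
time: 33.35
eef_pos: [0.596, 0.0732, 0.0512]
tool_rot: [0.111, 0.994, -0.001, -0.002]
contact_force: [-0.3, 0.1, -1.0]
finger_gap: 0.007
grip_force: 0.0
```

```bash
python3 - <<'E'
from h import *
push(0,.05)
E
```

```text
pos [0.596  0.0732 0.0512] yaw 77.25 tilt [-0.0043 -0.0009] travel [-0.089  0.061  0.122] turn z 0.08 t 33.35 q6 1.36
```

Call:
{"name": "send_rows", "arguments": {"commands": [{"travel": [0, 0.05, 0.1], "angular": [0, 0, 0], "grip": 0}, {"travel": [0, 0, 0], "angular": [0, 0, 0], "grip": 0}, {"travel": [0, 0, 0], "angular": [0, 0, 0], "grip": 0}]}}

```text
time: 33.72
eef_pos: [0.598, 0.0743, 0.053]
tool_rot: [0.111, 0.994, 0.0, 0.0]
contact_force: [0.5, -0.3, -0.6]
finger_gap: 0.004
grip_force: 0.0
```

Call:
{"name": "send_rows", "arguments": {"commands": [{"travel": [0, 0, 0.1], "angular": [0, 0, 0], "grip": 0}, {"travel": [0, 0, 0], "angular": [0, 0, 0], "grip": 0}]}}

```text
time: 33.98
eef_pos: [0.5977, 0.0741, 0.0513]
tool_rot: [0.111, 0.994, 0.0, 0.0]
contact_force: [0.8, 0.6, -0.4]
finger_gap: 0.006
grip_force: 0.0
```

Call:
{"name": "send_rows", "arguments": {"commands": [{"travel": [0, 0, 0.1], "angular": [0, 0, 0], "grip": 0}, {"travel": [0, 0, 0], "angular": [0, 0, 0], "grip": 0}]}}

```text
time: 34.22
eef_pos: [0.5977, 0.074, 0.0501]
tool_rot: [0.111, 0.994, -0.0, -0.0]
contact_force: [-0.0, 0.4, 0.3]
finger_gap: 0.006
grip_force: 0.0
```

Call:
{"name": "send_rows", "arguments": {"commands": [{"travel": [0, 0, 0.1], "angular": [0, 0, 0], "grip": 0}, {"travel": [0, 0, 0], "angular": [0, 0, 0], "grip": 0}]}}

```text
time: 34.48
eef_pos: [0.5977, 0.074, 0.0491]
tool_rot: [0.111, 0.994, -0.0, -0.0]
contact_force: [-0.1, -0.4, 0.6]
finger_gap: 0.004
grip_force: 0.0
```

Call:
{"name": "send_rows", "arguments": {"commands": [{"travel": [0, 0, 0.1], "angular": [0, 0, 0], "grip": 0}, {"travel": [0, 0, 0], "angular": [0, 0, 0], "grip": 0}]}}

```text
time: 34.72
eef_pos: [0.5978, 0.074, 0.0483]
tool_rot: [0.111, 0.994, 0.0, 0.0]
contact_force: [0.5, 0.5, 1.0]
finger_gap: 0.006
grip_force: 0.8
```

Call:
{"name": "send_rows", "arguments": {"commands": [{"travel": [0, 0, -3.0], "angular": [0, 0, 0], "grip": 0}, {"travel": [0, -4.3, 0], "angular": [0, 0, 0], "grip": 0}, {"travel": [0, -4.3, 0], "angular": [0, 0, 0], "grip": 0}, {"travel": [0, 0, 2.6], "angular": [0, 0, 0], "grip": 0}, {"travel": [0, 0, 0], "angular": [0, 0, 0], "grip": 0}]}}

```text
time: 35.35
eef_pos: [0.5775, -0.0101, 0.051]
tool_rot: [0.111, 0.994, -0.0, -0.001]
contact_force: [0.5, 0.2, 0.1]
finger_gap: 0.011
grip_force: 0.0
```

Call:
{"name": "send_rows", "arguments": {"commands": [{"travel": [0, 0, 0.1], "angular": [0, 0, 0], "grip": 0}, {"travel": [0, 0, 0], "angular": [0, 0, 0], "grip": 0}]}}

```text
time: 35.6
eef_pos: [0.5793, -0.0092, 0.0518]
tool_rot: [0.11, 0.994, 0.0, 0.0]
contact_force: [0.7, -0.3, 0.5]
finger_gap: 0.007
grip_force: 0.0
```

Call:
{"name": "send_rows", "arguments": {"commands": [{"travel": [0, 0, 0.1], "angular": [0, 0, 0], "grip": 0}, {"travel": [0, 0, 0], "angular": [0, 0, 0], "grip": 0}]}}

```text
time: 35.85
eef_pos: [0.5789, -0.0096, 0.0504]
tool_rot: [0.111, 0.994, 0.0, 0.0]
contact_force: [0.0, -0.7, 0.1]
finger_gap: 0.006
grip_force: 0.0
```

Call:
{"name": "send_rows", "arguments": {"commands": [{"travel": [0, 0, 0.1], "angular": [0, 0, 0], "grip": 0}, {"travel": [0, 0, 0], "angular": [0, 0, 0], "grip": 0}]}}

```text
time: 36.1
eef_pos: [0.5787, -0.0098, 0.0492]
tool_rot: [0.111, 0.994, 0.0, -0.0]
contact_force: [-0.1, 0.9, -0.5]
finger_gap: 0.007
grip_force: 0.0
```

Call:
{"name": "send_rows", "arguments": {"commands": [{"travel": [0, 0, -4.0], "angular": [0, 0, 0], "grip": 0}, {"travel": [0, 0, -5.0], "angular": [0, 0, 0], "grip": 0}, {"travel": [0, 0, -5.0], "angular": [0, 0, 0], "grip": 0}, {"travel": [0, 0, 0], "angular": [0, 0, 0], "grip": 0}, {"travel": [0, 0, 0], "angular": [0, 0, 0], "grip": 0}]}}

```text
time: 36.72
eef_pos: [0.5784, -0.0097, 0.1887]
tool_rot: [0.111, 0.994, 0.0, -0.0]
contact_force: [-0.7, -0.5, 0.1]
finger_gap: 0.005
grip_force: 0.0
```

```bash
python3 -c "
from station import *
s=read_state();print(s['eef_pos'],s['contact_force']);print(sign_off())"
```

```text
[ 0.57835532 -0.00969368  0.18872058] [-0.6519604  -0.47517996  0.14557894]
the job is handed in; nothing more can be done
None
```

The board is on the fixture and I handed the job in at 36.7 s: all four pins were pushed to 20–21 N and the board then sat at latched height at each, though pins 2 and 3 gave no clear snap in the force readings, so their latching rests on board height alone.

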